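# Stand the honed gouges up and cover the oilstone

## Robot

A 7-joint arm with a two-finger parallel gripper is mounted at the origin on the work surface; the furniture and walls round the work are solid. World frame = base frame: x ahead of the robot, y to its left, z up, the work surface at z = 0. Lengths are in m, angles in rad, forces in N, time in s.
With the tool pointing down it reaches from about 0.4 to 0.85 m from the base axis. Payload 10.4 kg.
Tool frame: the origin (TCP) lies on the mounting face of the last link; the fingertips stand 173 mm ahead of it and the grasp point (between the pads) lies 155 mm ahead of it (manip.tip_extent is the distance from the TCP to the fingertips, in m); z points along the fingers, y is the line along which they close (so a half turn about z gives the same grasp; the last joint's range is limited). The gripper opens to 85 mm and grips with 20 to 120 N. Pads are 22 mm wide; open, the fingers measure 114 mm over their backs; the gripper's body (76 mm by 85 mm) begins 54 mm behind the grasp point. The pads swing forward as they close: fully open they stand 13 mm farther back than shut.
Start: joints at [1.25, 0.332, -0.065, 1.46, 0.022, 1.35, -0.088], TCP at [0.183, -0.597, 0.405] pointing down, gripper open.
Joint ranges: [-2.6, 2.6], [-0.5, 2.12], [-1.47, 1.34], [0.16, 2.42], [-1.27, 4.41], [0.06, 2.06], [-2.6, 2.6]. Speed limits (rad/s): [2.22, 2.22, 2.79, 2.79, 3.14, 3.14, 3.14].

## Interface

Orientations are given as a unit quaternion [x, y, z, w].
In Python, from workcell import manip gives the robot as it stands.
- The arm moves only by the tool move_arm, never from a script. Its argument "plan" is one flat list of numbers, 7 for each row, row after row: the turn, a rotation vector about the tool's x, y, z in rad, then the shift along the tool's x, y, z in m, then the finger opening in m, from 0 to 0.0854. In form: [ax, ay, az, dx, dy, dz, gripper, ax, ay, az, dx, dy, dz, gripper, ...]. A call has 1 to 12 rows; each row is the pose to reach, as a shift and turn from the pose commanded when the call began, along the tool's axes at that moment; what a row does not reach only later rows make up. A row lasts 1/8 s, in which the tool goes at most 62.5 mm and 10.7 degrees, less where a joint would pass 70% of its speed; a pose out of reach is approached as far as the arm can. A call with a gripper value outside its range is refused whole. The fingers move at their own pace and stop on an object; "squeeze" is the grip in N (left out, the last holds). Time passes only in rows, so rows that repeat a pose let the fingers close. It gives the time, the measured TCP pose, the force, the opening and the grip force at its end, in the units of the state.
- manip.get_obs(): the state, without advancing time (a new reading comes with each control period).
- manip.camera(name): name is "scene" or "top" or "wrist"; returns a dict with "color" (400x640x3 uint8, red, green, blue), "fx", "fy", "cx", "cy" (pixels), "cam_to_world" (4x4, takes a point from camera to world coordinates); the wrist camera has in their place "mount" (4x4, takes a point from camera to tool coordinates, whose origin is the TCP and whose axes are the flange's). Camera axes: x right, y down, z forward; pixel columns grow to the right and rows downward; lengths in m; the calibration is good to about 2 mm. A picture is of the moment at which its call begins: read the wrist's pose just before it. There is no depth.
- manip.hand_in(): hands the job in; it is judged then, once.
Trained networks look in a picture, given as the dict that the camera call returned (one of the last four; its "shot" number tells which), for a name from the list of things; names that differ only in an ending like _2 or _b are one class to them, and where a whole thing is asked for, a point or a joint stands for the part that bears it (a point fixed in the world has none). Each returns a list of dicts, best first, with "conf" (0 to 1); they miss things now and then, are a little off and sometimes report something else, mostly with a low value. They report only what shows in the picture. A call takes as long as a camera call.
- manip.look_for(picture, label): "position" ([x, y, z] in m, in the coordinates of the camera as it stood for that picture, good to about 4 mm: the middle of the surface that is visible of it).
- manip.silhouettes(picture, label): "pixels" (400x640 bool, what is visible of it).
- manip.tip_of(picture, label): "position" ([x, y, z] in m, in the coordinates of the camera as it stood for that picture, good to about 4 mm: a listed point, or the origin of a listed thing).
The state is a dict: "clock": time; "joint_pos": joint angles; "joint_velocities": joint speeds; "tau": joint torques, N m; "position": TCP position; "ee_rot": TCP orientation; "ft_force": force on the tool from outside, world axes, zero at the start; "torque": the same for the moment, N m; "grip_width": opening from 0.0 (shut) to 1.0 (fully open); "grasp_force": force on a finger pad.
Only numpy, scipy, OpenCV 4.12 (cv2) and the standard library are available. Lean on these libraries where they do the work, as an engineer would, in place of code of your own. Each camera call takes 0.05 s, during which the arm holds its last target. There are 200 camera calls.

## Task

Honing is done. Stand every carving tool lying on the bench upright in the wooden tool stand, one to a pocket, handle down and guarded blade up (pinch it by the edge guard, ease the grip so that the handle swings down, and grip again). Lift the slip stone off the oilstone and lay it flat on the bench, put the lid squarely back over the oilstone so that it sits fully down all round, then let go of everything, and leave the other things on the bench where they are.

Things in the scene. Friction and masses are not known exactly. Their poses are not given: they have to be found in the camera images.
- stand: tool stand, a fixed wooden block 56 x 194 mm and 70 mm high on the bench, with three open-topped square pockets in a row along its y axis, each 38 x 38 mm and 64 mm deep (66 mm from centre to centre, walls 9 mm, dividers 28 mm thick). Origin: centre of its underside; z up
- oilstone: oilstone bedded in a beech block. The block is 62 x 165 mm and 20 mm high; the dark stone on it is 50 x 150 mm, up to 34 mm, and leaves a ledge of 6 to 7.5 mm all round. Loose, 0.46 kg. Origin: centre of the underside; y along its length, z up
- lid: pale wooden lid of the oilstone, 64 x 167 x 23 mm without its grip; hollow underneath 55 x 155 mm, 15 mm deep, 58 x 158 mm in the lowest 5 mm. Loose, 0.15 kg; starts right way up on the bench. Seated, its rim rests on the block's ledge, its origin 20 mm above the oilstone's; either way round is right. Origin: centre of its underside (rim plane); y along its length, z up
- slip_stone: grey slip stone, a flat slab 40 (x) x 100 (y) x 11 mm (z), 0.07 kg; starts lying on top of the oilstone, where the lid must go. Origin: centre of its underside
- lid_rib (a point): centre of the dark grip rib on top of the lid: 16 mm wide across (lid x), 70 mm long (lid y), 26 mm high, standing from 23 to 49 mm above the lid's origin; grip it across its 16 mm
- veiner: small veiner (carving gouge) with a brown handle, its blade pushed into a blue edge guard; 247 mm long, 0.15 kg, absent in some starts. Origin: centre of its underside as it lies on the bench; y along it: turned handle up to 29 mm thick from the rounded butt (y = -123) to -10, 5 mm shank, then the guard, a block 16 (x) x 48 (y) x 16 mm (z) centred at y = 104, z = 10 mm. Balance point near y = -40
- v_tool: parting tool (V-tool) with a pale octagonal handle, its blade pushed into a green edge guard; 262 mm long, 0.15 kg, absent in some starts. Origin: centre of its underside as it lies on the bench; y along it: turned handle up to 28 mm thick from the rounded butt (y = -131) to -10, 5 mm shank, then the guard, a block 16 (x) x 48 (y) x 16 mm (z) centred at y = 111, z = 11 mm. Balance point near y = -40
- spoon_gouge: spoon gouge with a dark handle and red tape on the shank, its blade pushed into a yellow edge guard; 265 mm long, 0.15 kg, absent in some starts. Origin: centre of its underside as it lies on the bench; y along it: turned handle up to 32 mm thick from the rounded butt (y = -132) to -10, 5 mm shank, then the guard, a block 16 (x) x 48 (y) x 16 mm (z) centred at y = 112, z = 10 mm. Balance point near y = -40
- veiner_grip (a point): place to pinch the veiner: in the middle of its edge guard's 16 mm width and height, 7 mm nearer the handle than the guard's centre. Pinched firmly across x (40 N) the tool stays about level; with the grip eased (3 to 12 N) it turns between the fingers, swings like a pendulum and hangs handle down
- veiner_butt (a point): middle of the butt, the handle end of the veiner
- v_tool_grip (a point): place to pinch the v_tool: in the middle of its edge guard's 16 mm width and height, 7 mm nearer the handle than the guard's centre. Pinched firmly across x (40 N) the tool stays about level; with the grip eased (3 to 12 N) it turns between the fingers, swings like a pendulum and hangs handle down
- v_tool_butt (a point): middle of the butt, the handle end of the v_tool
- spoon_gouge_grip (a point): place to pinch the spoon_gouge: in the middle of its edge guard's 16 mm width and height, 7 mm nearer the handle than the guard's centre. Pinched firmly across x (40 N) the tool stays about level; with the grip eased (3 to 12 N) it turns between the fingers, swings like a pendulum and hangs handle down
- spoon_gouge_butt (a point): middle of the butt, the handle end of the spoon_gouge
- pocket_a (a point): centre of the floor of a pocket of the stand (at y = -66 mm of the stand), 6 mm above the stand's underside and 64 mm below its top
- pocket_b (a point): centre of the floor of a pocket of the stand (the middle pocket), 6 mm above the stand's underside and 64 mm below its top
- pocket_c (a point): centre of the floor of a pocket of the stand (at y = +66 mm of the stand), 6 mm above the stand's underside and 64 mm below its top
- wax_tin: flat green tin, 86 mm across, loose bystander, to be left where it is; origin: centre of its underside
- offcut_3: offcut of wood 40 x 50 x 24 mm, loose bystander, to be left where it is; origin: centre of its underside
- sanding_block: brown cork sanding block 64 x 112 x 33 mm, loose bystander, to be left where it is; origin: centre of its underside

How it is judged:
By the outcome, as a careful person would: the job done as asked, in the order asked, and still so for the second after the job is handed in, with the robot touching nothing.
Of veiner, v_tool, spoon_gouge only 2 to 3 are there at a start; the rules pass over those that are not, and their reading is None.
At some moment in a run one of lid, oilstone, veiner, v_tool, spoon_gouge may be knocked a few centimetres aside while the robot is not near it.
It also fails if it takes over 210 s, if anything falls off the work surface, if the arm or the gripper's body presses on something with over 40 N, if the wrist force passes 120 N, or if a joint passes its speed limit or range.

## Working session

There is one attempt and no reset: what is moved stays moved. The work goes in short steps, Python scripts to look and compute and a tool call to move; the robot and the scene stay as the last step left them, time stands still between calls to the robot, and variables do not carry over. Pictures are saved under pics/ and viewed, at most 14 in all, crops included, and the job is handed in when it is done.

Besides the shell and the picture viewer there is one more tool, called as a command line: name --argument value ..., lists and objects as JSON in quotes. move_arm: Moves the arm, as the interface text tells. Its arguments: {"type":"object","properties":{"plan":{"type":"array","items":{"type":"number"}},"squeeze":{"type":"number"}},"required":["plan"]}

```bash
mkdir -p pics; cat > h.py <<'E'
import numpy as np, cv2
from scipy.spatial.transform import Rotation as R
from workcell import manip
def save(p,n): cv2.imwrite(f'pics/{n}.png',p['color'][:,:,::-1])
def tw(p,o=None):
    if 'cam_to_world' in p: return np.array(p['cam_to_world'])
    T=np.eye(4);T[:3,:3]=R.from_quat(o['ee_rot']).as_matrix();T[:3,3]=o['position']
    return T@np.array(p['mount'])
def world(T,x): return (T@np.r_[x,1])[:3]
def ray(p,T,u,v,z):
    d=T[:3,:3]@np.array([(u-p['cx'])/p['fx'],(v-p['cy'])/p['fy'],1]);c=T[:3,3]
    return c+d*(z-c[2])/d[2]
def state():
    o=manip.get_obs();print('t',round(o['clock'],2),'pos',np.round(o['position'],4),'R',np.round(R.from_quat(o['ee_rot']).as_matrix(),3).tolist(),'grip',round(o['grip_width'],3),'gf',o['grasp_force'],'F',np.round(o['ft_force'],1));return o
E
cat > a.py <<'E'
from h import *
o=state()
for c in ['top','scene']:
    p=manip.camera(c);save(p,c+'0');T=tw(p)
    print(c,T[:3,3])
    for l in ['stand','oilstone','lid','lid_rib','slip_stone','veiner','v_tool','spoon_gouge','veiner_grip','veiner_butt','v_tool_grip','v_tool_butt','spoon_gouge_grip','spoon_gouge_butt','pocket_a','pocket_b','pocket_c','wax_tin','offcut_3','sanding_block']:
        r=manip.tip_of(p,l)
        print(l,[(round(x['conf'],2),np.round(world(T,x['position']),3).tolist()) for x in r[:3]])
E
python3 a.py
```

```text
t 0.0 pos [ 0.1834 -0.5974  0.4039] R [[0.956, 0.293, -0.0], [0.293, -0.956, 0.001], [-0.0, -0.001, -1.0]] grip 0.998 gf 0.0 F [ 0.4 -0.2 -0.4]
top [ 0.46814851 -0.00458307  1.0363897 ]
stand [(0.75, [0.676, -0.134, 0.013]), (0.61, [0.592, -0.25, -0.0])]
oilstone [(0.94, [0.507, 0.157, 0.001])]
lid [(0.78, [0.637, 0.163, -0.002])]
lid_rib [(0.92, [0.638, 0.169, 0.035]), (0.68, [0.549, -0.059, -0.003])]
slip_stone [(0.94, [0.513, 0.149, 0.031])]
veiner [(0.83, [0.555, -0.126, 0.0])]
v_tool [(0.19, [0.633, 0.171, 0.036])]
spoon_gouge [(0.89, [0.561, 0.012, -0.002])]
veiner_grip [(0.64, [0.458, -0.127, 0.011])]
veiner_butt [(0.62, [0.678, -0.134, 0.012]), (0.37, [0.665, -0.24, 0.006])]
v_tool_grip []
v_tool_butt [(0.64, [0.677, -0.048, 0.018])]
spoon_gouge_grip [(0.73, [0.456, 0.007, 0.008]), (0.57, [0.53, -0.253, 0.006])]
spoon_gouge_butt [(0.79, [0.694, 0.008, 0.02])]
pocket_a [(0.96, [0.662, -0.239, 0.005]), (0.86, [0.529, -0.257, 0.003]), (0.8, [0.595, -0.249, 0.005])]
pocket_b [(0.96, [0.662, -0.239, 0.005]), (0.86, [0.529, -0.257, 0.003]), (0.8, [0.595, -0.249, 0.005])]
pocket_c [
[... 913 characters left out ...]
446, -0.073, 0.011]), (0.54, [0.553, -0.129, 0.002])]
v_tool_butt [(0.58, [0.679, -0.052, 0.014])]
spoon_gouge_grip [(0.56, [0.458, 0.004, 0.013])]
spoon_gouge_butt [(0.86, [0.694, 0.006, 0.018])]
pocket_a [(0.97, [0.526, -0.254, 0.002]), (0.94, [0.596, -0.25, 0.009]), (0.93, [0.66, -0.243, 0.008])]
pocket_b [(0.97, [0.526, -0.254, 0.002]), (0.94, [0.596, -0.25, 0.009]), (0.93, [0.66, -0.243, 0.008])]
pocket_c [(0.97, [0.526, -0.254, 0.002]), (0.94, [0.596, -0.25, 0.009]), (0.93, [0.66, -0.243, 0.008])]
wax_tin [(0.8, [0.615, 0.309, 0.003]), (0.58, [0.594, -0.255, 0.006])]
offcut_3 [(0.54, [0.745, -0.026, 0.002]), (0.48, [0.639, 0.163, 0.034])]
sanding_block [(0.83, [0.387, -0.278, -0.004])]
```

View pics/top0.png

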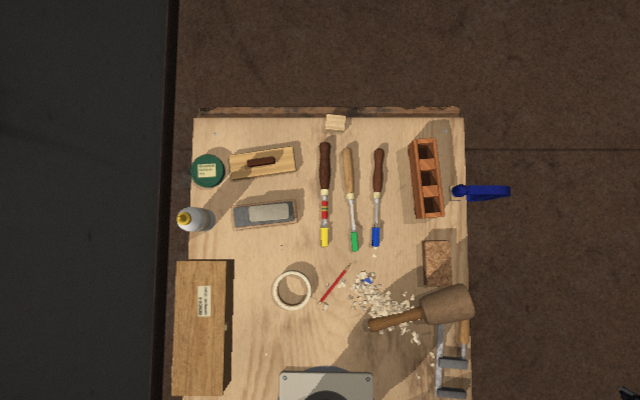

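View pics/scene0.png

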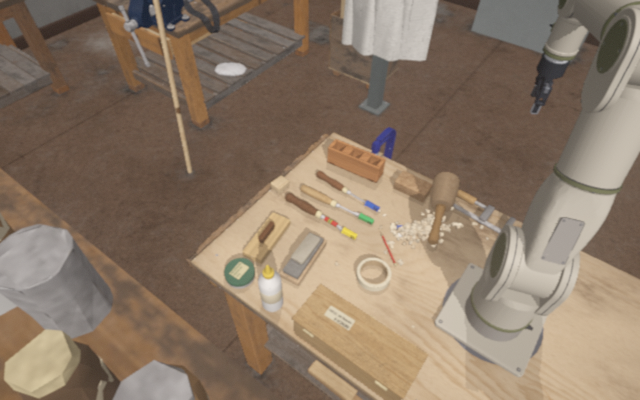

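The top view shows all three tools: spoon gouge (323,195), V-tool (350,200) and veiner (377,198). The stand is at (426,178), lid at (262,163) and oilstone with slip stone at (265,213). This matches the networks' positions, so I move over the veiner's guard.

move_arm --plan '[0,0,0.17,0.2,-0.18,0,0.0854,0,0,0.343,0.4,-0.371,0,0.0854,0,0,0.343,0.4,-0.371,0,0.0854,0,0,0.343,0.4,-0.371,0,0.0854,0,0,0.343,0.4,-0.371,0,0.0854,0,0,0.343,0.4,-0.371,0,0.0854,0,0,0.343,0.4,-0.371,0,0.0854,0,0,0.343,0.4,-0.371,0,0.0854,0,0,0.343,0.4,-0.371,0,0.0854,0,0,0.343,0.4,-0.371,0,0.0854,0,0,0.343,0.4,-0.371,0,0.0854,0,0,0.343,0.4,-0.371,0,0.0854]'

```text
clock: 3.6
position: [0.4565, -0.1267, 0.4047]
ee_rot: [1.0, -0.024, -0.0, 0.0]
ft_force: [0.8, -0.8, 0.9]
grip_width: 1.002
grasp_force: 0.0
```

```bash
cat > b.py <<'E'
import sys
from h import *
# args: camera, picture name ('-' none), labels (s: prefix = silhouette axis at given z)
o=state();p=manip.camera(sys.argv[1]);T=tw(p,o)
if sys.argv[1]=='wrist': print('mount',np.round(np.array(p['mount'])[:3,3],3),'cam fwd',np.round(T[:3,2],2))
if sys.argv[2]!='-': save(p,sys.argv[2])
Rm=R.from_quat(o['ee_rot']).as_matrix()
for l in sys.argv[3:]:
    if l.startswith('s:'):
        _,n,z=l.split(':')
        for x in manip.silhouettes(p,n)[:2]:
            m=x['pixels'].astype(np.uint8)
            c=max(cv2.findContours(m,0,2)[0],key=cv2.contourArea)[:,0,:]
            w=np.array([ray(p,T,u,v,float(z))[:2] for u,v in c],np.float32)
            (cx,cy),(a,b),an=cv2.minAreaRect(w*1000)
            print('sil',n,round(x['conf'],2),'ctr',round(cx,1),round(cy,1),'size',round(a,1),round(b,1),'ang',round(an,1),'pixctr',c.mean(0).round())
        continue
    for x in manip.tip_of(p,l)[:3]:
        w=world(T,x['position']);d=Rm.T@(w-o['position'])
        print(l,round(x['conf'],2),np.round(w,4),'tool',np.round(d,4))
E
python3 b.py wrist w1 veiner_grip veiner_butt veiner v_tool_grip spoon_gouge_grip s:veiner:0.012
```

```text
t 3.6 pos [ 0.4565 -0.1267  0.4047] R [[0.999, -0.047, -0.0], [-0.047, -0.999, -0.0], [-0.0, 0.0, -1.0]] grip 1.002 gf 0.0 F [ 0.8 -0.8  0.9]
mount [ 0.075 -0.001  0.031] cam fwd [-0.29  0.01 -0.96]
veiner_grip 0.77 [ 0.456  -0.1254  0.0131] tool [-0.0005 -0.0014  0.3916]
veiner 0.6 [ 0.5557 -0.1199  0.0015] tool [ 0.0989 -0.0116  0.4032]
veiner 0.56 [ 0.5333 -0.2534  0.0042] tool [0.0828 0.1227 0.4005]
v_tool_grip 0.82 [ 0.449  -0.0727  0.0103] tool [-0.01   -0.0537  0.3943]
spoon_gouge_grip 0.96 [0.4575 0.0067 0.0137] tool [-0.0052 -0.1335  0.3909]
sil veiner 0.92 ctr 532.0 -126.2 size 24.8 209.9 ang 86.5 pixctr [322. 102.]
```

move_arm --plan '[0,0,0,0,-0.001,0.05,0.04,0,0,0,0,-0.001,0.1,0.04,0,0,0,0,-0.001,0.15,0.04,0,0,0,0,-0.001,0.19,0.04,0,0,0,0,-0.001,0.215,0.04,0,0,0,0,-0.001,0.228,0.04,0,0,0,0,-0.001,0.228,0.04,0,0,0,0,-0.001,0.228,0,0,0,0,0,-0.001,0.228,0,0,0,0,0,-0.001,0.228,0,0,0,0,0,-0.001,0.228,0,0,0,0,0,-0.001,0.228,0]' --squeeze 40

```text
clock: 5.45
position: [0.4572, -0.1246, 0.1769]
ee_rot: [1.0, -0.023, 0.0, 0.0]
ft_force: [0.9, -0.2, 0.4]
grip_width: 0.216
grasp_force: 39.0
```

move_arm --plan '[0,0,0,0,0,-0.02,0,0,0,0,0,0,-0.06,0,0,0,0,0,0,-0.11,0,0,0,0,0,0,-0.16,0,0,0,0,0,0,-0.21,0,0,0,0,0,0,-0.26,0,0,0,0,0,0,-0.3,0,0,0,0,0,0,-0.323,0,0,0,0,0,0,-0.323,0,0,0,0,0,0,-0.323,0]'

```text
clock: 6.7
position: [0.4567, -0.1245, 0.4981]
ee_rot: [1.0, -0.023, -0.001, -0.0]
ft_force: [-0.4, -1.1, -1.7]
grip_width: 0.174
grasp_force: 41.6
```

move_arm --plan '[0,0,0,0,0,0,0,0,0,0,0,0,0,0,0,0,0,0,0,0,0,0,0,0,0,0,0,0,0,0,0,0,0,0,0,0,0,0,0,0,0,0,0,0,0,0,0,0,0,0,0,0,0,0,0,0,0,0,0,0,0,0,0,0,0,0,0,0,0,0,0,0,0,0,0,0,0,0,0,0,0,0,0,0]' --squeeze 7

```text
clock: 8.2
position: [0.457, -0.1245, 0.4997]
ee_rot: [1.0, -0.023, 0.0, 0.0]
ft_force: [-0.1, 0.7, -2.0]
grip_width: 0.173
grasp_force: 41.6
```

```bash
python3 b.py scene s1 veiner_butt veiner_grip; python3 b.py top - s:stand:0.07 pocket_a v_tool_grip v_tool_butt spoon_gouge_grip
```

```text
t 8.2 pos [ 0.457  -0.1245  0.4997] R [[0.999, -0.045, 0.0], [-0.045, -0.999, -0.0], [0.0, 0.0, -1.0]] grip 0.173 gf 41.565722823143005 F [-0.1  0.7 -2. ]
veiner_butt 0.69 [ 0.6676 -0.1384  0.2904] tool [0.211  0.0044 0.2093]
veiner_grip 0.84 [ 0.4521 -0.1251  0.3351] tool [-0.0049  0.0009  0.1646]
veiner_grip 0.74 [ 0.5468 -0.1301  0.3006] tool [0.09   0.0015 0.1991]
t 8.35 pos [ 0.457  -0.1245  0.4997] R [[0.999, -0.045, 0.0], [-0.045, -0.999, -0.0], [0.0, 0.0, -1.0]] grip 0.177 gf 41.56514525413513 F [ 0.1 -0.1 -1.9]
sil stand 0.84 ctr 636.0 -237.1 size 110.9 72.0 ang 4.6 pixctr [422. 160.]
pocket_a 0.85 [ 0.663  -0.2415  0.0045] tool [0.2111 0.1076 0.4952]
pocket_a 0.6 [ 0.6002 -0.2534  0.0044] tool [0.1489 0.1223 0.4953]
pocket_a 0.26 [ 0.5651  0.0127 -0.0023] tool [ 0.1018 -0.1419  0.502 ]
v_tool_grip 0.9 [ 0.4425 -0.0696  0.0111] tool [-0.0169 -0.0542  0.4886]
v_tool_grip 0.42 [ 0.5476 -0.1234  0.3026] tool [ 0.0905 -0.0051  0.1971]
v_tool_grip 0.22 [ 0.6686 -0.1329  0.2894] tool [ 0.2118 -0.0012  0.2103]
v_tool_butt 0.59 [ 0.6759 -0.0502  0.0162] tool [ 0.2153 -0.0841  0.4835]
spoon_gouge_grip 0.83 [0.4567 0.0075 0.0056] tool [-0.0063 -0.1319  0.4941]
spoon_gouge_grip 0.73 [ 0.6771 -0.0483  0.0172] tool [ 0.2165 -0.0861  0.4825]
```

View pics/s1.png

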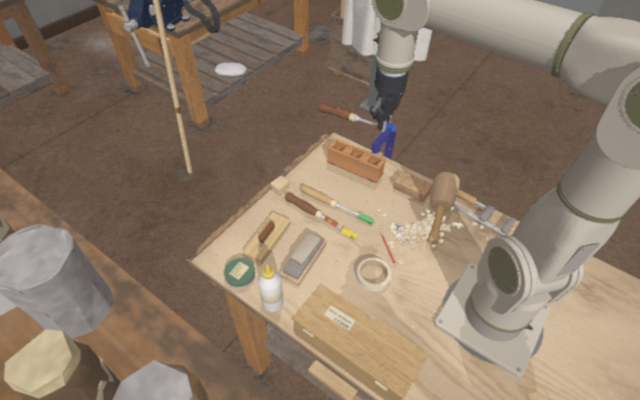

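The scene view shows the veiner pinched level at (350,113) with the other things undisturbed. The squeeze of 7 did not take effect, so I will ease through the opening command in small steps.

move_arm --plan '[0,0,0,0,0,0,0.012,0,0,0,0,0,0,0.012]' --squeeze 7

```text
clock: 8.9
position: [0.457, -0.1245, 0.4997]
ee_rot: [1.0, -0.023, 0.0, 0.0]
ft_force: [-0.1, 0.9, -1.7]
grip_width: 0.176
grasp_force: 41.6
```

move_arm --plan '[0,0,0,0,0,0,0.0145,0,0,0,0,0,0,0.0145]' --squeeze 7

```text
clock: 9.15
position: [0.457, -0.1245, 0.4997]
ee_rot: [1.0, -0.023, -0.0, 0.0]
ft_force: [-0.6, -0.4, -1.6]
grip_width: 0.172
grasp_force: 41.6
```

move_arm --plan '[0,0,0,0,0,0,0.0152,0,0,0,0,0,0,0.0152]'

```text
clock: 9.4
position: [0.457, -0.1245, 0.4997]
ee_rot: [1.0, -0.023, 0.0, 0.0]
ft_force: [-0.3, 0.1, -1.8]
grip_width: 0.187
grasp_force: 26.0
```

move_arm --plan '[0,0,0,0,0,0,0.0156,0,0,0,0,0,0,0.0156,0,0,0,0,0,0,0.0156]'

```text
clock: 9.78
position: [0.4569, -0.1244, 0.4996]
ee_rot: [1.0, -0.023, -0.0, -0.0]
ft_force: [-0.3, 0.2, -2.6]
grip_width: 0.18
grasp_force: 16.9
```

move_arm --plan '[0,0,0,0,0,0,0.016,0,0,0,0,0,0,0.016,0,0,0,0,0,0,0.016,0,0,0,0,0,0,0.016,0,0,0,0,0,0,0.016,0,0,0,0,0,0,0.016,0,0,0,0,0,0,0.016,0,0,0,0,0,0,0.016,0,0,0,0,0,0,0.016,0,0,0,0,0,0,0.016]'

```text
clock: 11.02
position: [0.457, -0.1244, 0.4997]
ee_rot: [1.0, -0.023, 0.0, 0.0]
ft_force: [0.1, -0.2, 0.4]
grip_width: 0.19
grasp_force: 0.0
```

```bash
python3 b.py wrist w2 veiner_butt veiner_grip; python3 b.py scene - veiner_butt
```

```text
t 11.03 pos [ 0.457  -0.1244  0.4997] R [[0.999, -0.045, 0.0], [-0.045, -0.999, -0.0], [0.0, 0.0, -1.0]] grip 0.19 gf 0.0 F [ 0.1 -0.2  0.4]
mount [ 0.075 -0.001  0.031] cam fwd [-0.29  0.01 -0.96]
veiner_butt 0.64 [ 0.4528 -0.1749  0.007 ] tool [-0.0019  0.0505  0.4927]
veiner_grip 0.9 [ 0.6042 -0.0224  0.0322] tool [ 0.1424 -0.1087  0.4676]
t 11.18 pos [ 0.457  -0.1245  0.4997] R [[0.999, -0.045, 0.0], [-0.045, -0.999, -0.0], [0.0, 0.0, -1.0]] grip 0.183 gf 0.0 F [-0.1  0.1 -0.3]
veiner_butt 0.76 [ 0.4566 -0.1836  0.0138] tool [0.0023 0.0591 0.4859]
veiner_butt 0.69 [0.6931 0.0175 0.0176] tool [ 0.2294 -0.1526  0.4821]
```

View pics/w2.png

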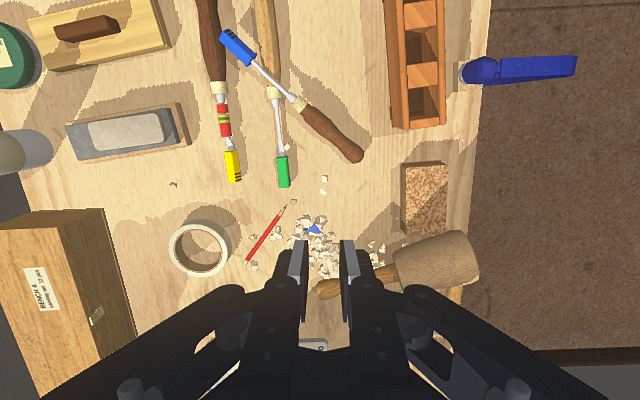

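The veiner slipped out. It now lies slantwise across the V-tool's handle, with its guard at about (237,45) and butt at (352,152), and nothing was lost. I take a closer look before picking it up again.

move_arm --plan '[0,0,-0.17,0.03,-0.02,0.03,0.045,0,0,-0.34,0.06,-0.045,0.06,0.045,0,0,-0.51,0.09,-0.07,0.09,0.045,0,0,-0.68,0.12,-0.09,0.12,0.045,0,0,-0.85,0.142,-0.109,0.14,0.045,0,0,-0.85,0.142,-0.109,0.14,0.045,0,0,-0.85,0.142,-0.109,0.14,0.045]'

```text
clock: 12.15
position: [0.6037, -0.0225, 0.3601]
ee_rot: [0.921, 0.39, 0.0, 0.0]
ft_force: [-0.8, -0.2, 0.7]
grip_width: 0.529
grasp_force: 0.0
```

```bash
python3 b.py wrist w3 veiner_grip veiner_butt s:veiner:0.03; python3 -c "
import cv2;i=cv2.imread('pics/w3.png');cv2.imwrite('pics/w3c.png',i)"
```

```text
t 12.15 pos [ 0.6037 -0.0225  0.3601] R [[0.695, 0.719, 0.0], [0.719, -0.695, -0.0], [-0.0, 0.0, -1.0]] grip 0.529 gf 0.0 F [-0.8 -0.2  0.7]
mount [ 0.076 -0.     0.031] cam fwd [-0.2  -0.21 -0.96]
veiner_grip 0.85 [ 0.6053 -0.0201  0.0322] tool [ 0.0029 -0.0007  0.3279]
veiner_butt 0.88 [ 0.4515 -0.1828  0.0095] tool [-0.221   0.0019  0.3506]
sil veiner 0.83 ctr 545.8 -85.9 size 242.2 24.2 ang 46.7 pixctr [326. 255.]
```

View pics/w3.png

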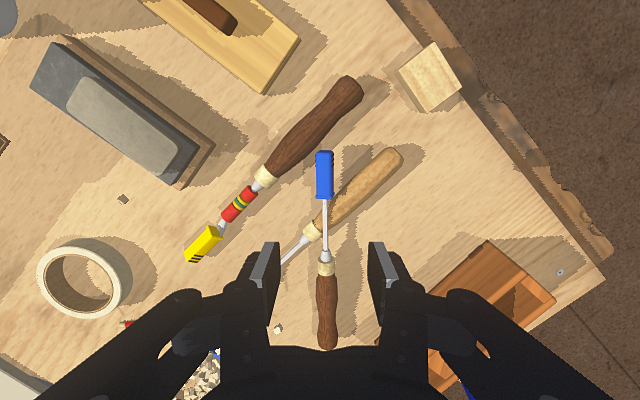

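The guard (324,178) is upright and clear of the spoon gouge, propped over the V-tool's handle. I grasp it there.

move_arm --plan '[0,0,0,0.002,-0.001,0.05,0.034,0,0,0,0.002,-0.001,0.1,0.034,0,0,0,0.002,-0.001,0.135,0.034,0,0,0,0.002,-0.001,0.152,0.034,0,0,0,0.002,-0.001,0.16,0.034,0,0,0,0.002,-0.001,0.16,0.034,0,0,0,0.002,-0.001,0.16,0,0,0,0,0.002,-0.001,0.16,0,0,0,0,0.002,-0.001,0.16,0,0,0,0,0.002,-0.001,0.16,0,0,0,0,0.002,-0.001,0.16,0]' --squeeze 40

```text
clock: 13.72
position: [0.605, -0.0197, 0.2005]
ee_rot: [0.92, 0.392, 0.001, 0.0]
ft_force: [2.5, 1.0, 5.6]
grip_width: 0.177
grasp_force: 38.4
```

move_arm --plan '[0,0,0,0,0,-0.03,0,0,0,0,0,0,-0.08,0,0,0,0,0,0,-0.13,0,0,0,0,0,0,-0.18,0,0,0,0,0,0,-0.23,0,0,0,0,0,0,-0.27,0,0,0,0,0,0,-0.3,0,0,0,0,0,0,-0.3,0,0,0,0,0,0,-0.3,0.0152,0,0,0,0,0,-0.3,0.0152]'

```text
clock: 14.98
position: [0.6043, -0.0201, 0.498]
ee_rot: [0.92, 0.392, -0.001, -0.0]
ft_force: [-0.0, 0.2, -1.5]
grip_width: 0.181
grasp_force: 17.2
```

move_arm --plan '[0,0,0,0,0,0,0.0154,0,0,0,0,0,0,0.0154,0,0,0,0,0,0,0.0154]'

```text
clock: 15.35
position: [0.6044, -0.0198, 0.4996]
ee_rot: [0.92, 0.392, -0.0, 0.0]
ft_force: [0.6, 0.5, -1.7]
grip_width: 0.18
grasp_force: 15.8
```

```bash
python3 b.py scene - veiner_butt veiner_grip
```

```text
t 15.35 pos [ 0.6044 -0.0198  0.4996] R [[0.693, 0.721, -0.0], [0.721, -0.693, -0.0], [-0.0, -0.0, -1.0]] grip 0.18 gf 15.805662274360657 F [ 0.6  0.5 -1.7]
veiner_butt 0.72 [0.6225 0.0032 0.1092] tool [ 0.0293 -0.0029  0.3904]
veiner_grip 0.83 [ 0.6153 -0.0053  0.3293] tool [ 0.0181 -0.0023  0.1703]
```

The veiner has swung down at about 16 N. I let it settle, regrip, and check.

move_arm --plan '[0,0,0,0,0,0,0.0154,0,0,0,0,0,0,0.0154,0,0,0,0,0,0,0.0154,0,0,0,0,0,0,0.0154,0,0,0,0,0,0,0.0154,0,0,0,0,0,0,0.0154,0,0,0,0,0,0,0,0,0,0,0,0,0,0,0,0,0,0,0,0,0]' --squeeze 40

```text
clock: 16.62
position: [0.6044, -0.0198, 0.4997]
ee_rot: [0.92, 0.392, 0.0, 0.0]
ft_force: [-1.2, 0.5, -1.1]
grip_width: 0.171
grasp_force: 38.9
```

```bash
python3 b.py scene - veiner_butt veiner_grip; python3 b.py top - veiner_butt; python3 b.py wrist w4 veiner_butt veiner_grip pocket_a v_tool_grip spoon_gouge_grip
```

```text
t 16.62 pos [ 0.6044 -0.0198  0.4997] R [[0.693, 0.721, 0.0], [0.721, -0.693, -0.0], [-0.0, 0.0, -1.0]] grip 0.171 gf 38.93611013889313 F [-1.2  0.5 -1.1]
veiner_butt 0.97 [ 6.241e-01 -5.000e-04  1.082e-01] tool [0.0276 0.0008 0.3915]
veiner_butt 0.53 [ 0.3887 -0.2803 -0.0034] tool [-0.3373  0.025   0.5031]
veiner_grip 0.87 [ 0.613  -0.0041  0.3275] tool [ 0.0173 -0.0047  0.1722]
veiner_grip 0.75 [ 0.5938 -0.2516  0.0095] tool [-0.1744  0.153   0.4903]
t 16.77 pos [ 0.6044 -0.0199  0.4997] R [[0.693, 0.721, 0.0], [0.721, -0.693, -0.0], [-0.0, 0.0, -1.0]] grip 0.176 gf 38.93691301345825 F [-0.5  1.4 -2.6]
t 16.88 pos [ 0.6044 -0.0198  0.4997] R [[0.693, 0.721, 0.0], [0.721, -0.693, -0.0], [-0.0, 0.0, -1.0]] grip 0.168 gf 38.93744945526123 F [-0.6 -0.  -2. ]
mount [ 0.076 -0.     0.031] cam fwd [-0.2  -0.21 -0.96]
veiner_grip 0.67 [ 0.6142 -0.0077  0.3293] tool [ 0.0156 -0.0014  0.1704]
pocket_a 0.95 [ 0.663  -0.2399  0.0089] tool [-0.118   0.1947  0.4908]
pocket_a 0.88 [ 0.5954 -0.2465  0.0081] tool [-0.1696  0.1505  0.4917]
pocket_a 0.57 [ 0.5327 -0.2467  0.0087] tool [-0.2132  0.1055  0.491 ]
v_tool_grip 0.72 [ 0.445  -0.0613  0.0104] tool [-0.1404 -0.0863  0.4893]
spoon_gouge_grip 0.95 [0.4564 0.0199 0.0136] tool [-0.0739 -0.1343  0.4861]
```

View pics/w4.png

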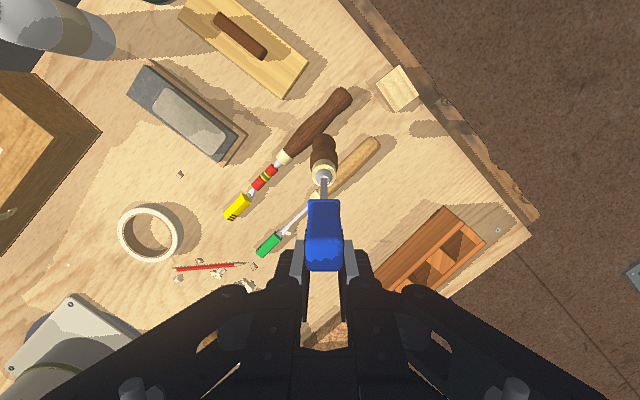

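move_arm --plan '[0,0,0,-0.01,0.015,-0.01,0,0,0,0,-0.03,0.04,-0.01,0,0,0,0,-0.053,0.07,-0.01,0,0,0,0,-0.075,0.1,-0.01,0,0,0,0,-0.097,0.13,-0.01,0,0,0,0,-0.12,0.16,-0.01,0,0,0,0,-0.135,0.18,-0.01,0,0,0,0,-0.147,0.196,-0.01,0,0,0,0,-0.147,0.196,-0.01,0,0,0,0,-0.147,0.196,-0.01,0]'

```text
clock: 18.42
position: [0.6439, -0.2606, 0.5099]
ee_rot: [0.92, 0.392, 0.0, -0.0]
ft_force: [-0.2, 0.5, -1.8]
grip_width: 0.17
grasp_force: 39.0
```

```bash
python3 b.py scene s5 veiner_butt veiner_grip pocket_a;python3 b.py top - veiner_butt veiner_grip pocket_a; python3 b.py wrist w5 veiner_butt veiner_grip pocket_a; python3 -c "
import cv2;a=cv2.imread('pics/s5.png')[60:260,240:480];b=cv2.imread('pics/w5.png');cv2.imwrite('pics/c5.png',cv2.hconcat([cv2.resize(a,(480,400)),cv2.resize(b[:,160:480],(320,400))]))"
```

```text
t 18.43 pos [ 0.6439 -0.2606  0.5099] R [[0.692, 0.722, 0.0], [0.722, -0.692, 0.001], [0.001, -0.0, -1.0]] grip 0.17 gf 39.04624879360199 F [-0.2  0.5 -1.8]
veiner_butt 0.85 [ 0.6598 -0.2404  0.1212] tool [ 0.0253 -0.0024  0.3888]
veiner_butt 0.31 [0.616  0.3056 0.0028] tool [ 0.3888 -0.412   0.5075]
veiner_grip 0.33 [ 0.5291 -0.2555  0.0078] tool [-0.0761 -0.0862  0.5021]
pocket_a 0.98 [ 0.6571 -0.2472  0.0063] tool [1.850e-02 4.000e-04 5.036e-01]
pocket_a 0.91 [ 0.5949 -0.2565  0.0067] tool [-0.0313 -0.0381  0.5033]
pocket_a 0.9 [ 0.5287 -0.2556  0.0066] tool [-0.0765 -0.0865  0.5033]
t 18.62 pos [ 0.6438 -0.2606  0.5101] R [[0.692, 0.722, 0.0], [0.722, -0.692, -0.0], [0.0, 0.0, -1.0]] grip 0.168 gf 39.05116617679596 F [-0.4 -0.3 -1.8]
veiner_butt 0.93 [ 0.6647 -0.2393  0.1182] tool [2.97e-02 1.00e-04 3.92e-01]
veiner_butt 0.26 [ 6.391e-01  1.648e-01 -4.000e-04] tool [ 0.3036 -0.2981  0.5105]
veiner_grip 0.67 [ 0.6564 -0.2498  0.335 ] tool [0.0165 0.0015 0.1751]
veiner_grip 0.18 [0.5669 0.0149 0.002 ] tool [ 0.1455 -0.2464  0.5081]
pocket_a 0.92 [ 0.5311 -0.2537  0.0025] tool [-0.0731 -0.0863  0.5076]
pocket_a 0.82 [ 0.5951 -0.2524  0.0022] tool [-0.0279 -0.0411  0.5079]
pocket_a 0.77 [ 0.6644 -0.2396  0.0083] tool [2.930e-02 1.000e-04 5.019e-01]
t 18.82 pos [ 0.6438 -0.2613  0.5099] R [[0.693, 0.721, 0.0], [0.721, -0.693, -0.0], [0.0, 0.0, -1.0]] grip 0.173 gf 39.05264854431152 F [ 0.4 -0.2 -1.6]
mount [ 0.076 -0.     0.031] cam fwd [-0.2  -0.21 -0.96]
veiner_butt 0.82 [ 0.6618 -0.2406  0.1142] tool [ 0.0274 -0.0015  0.3956]
pocket_a 0.61 [ 0.6631 -0.24    0.0049] tool [ 0.0287 -0.0009  0.505 ]
pocket_a 0.59 [ 0.5946 -0.2475  0.0092] tool [-0.0241 -0.0452  0.5007]
```

View pics/c5.png

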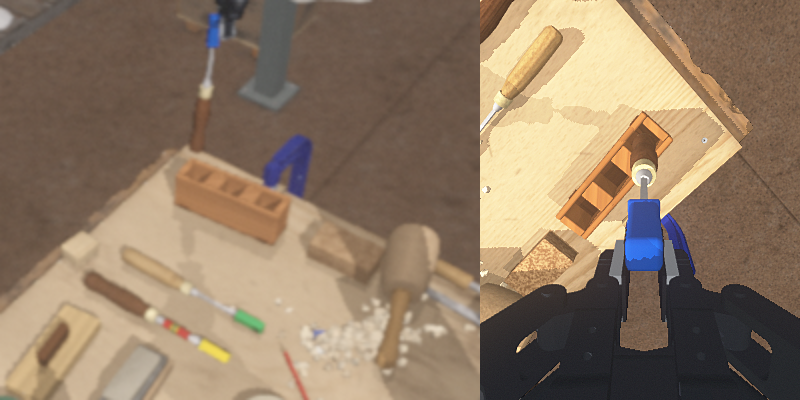

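The veiner hangs upright over the far pocket, within about 2 mm. I lower it.

move_arm --plan '[0,0,0,0,0.001,0.02,0,0,0,0,0,0.001,0.04,0,0,0,0,0,0.001,0.055,0,0,0,0,0,0.001,0.065,0,0,0,0,0,0.001,0.075,0,0,0,0,0,0.001,0.085,0,0,0,0,0,0.001,0.095,0,0,0,0,0,0.001,0.1,0,0,0,0,0,0.001,0.105,0,0,0,0,0,0.001,0.108,0,0,0,0,0,0.001,0.108,0]'

```text
clock: 20.4
position: [0.6445, -0.2624, 0.4016]
ee_rot: [0.92, 0.392, -0.0, 0.0]
ft_force: [0.2, -0.1, -0.9]
grip_width: 0.171
grasp_force: 39.0
```

```bash
python3 b.py scene - veiner_butt veiner_grip; python3 b.py wrist - veiner_grip
```

```text
t 20.4 pos [ 0.6445 -0.2624  0.4016] R [[0.693, 0.721, -0.0], [0.721, -0.693, -0.0], [-0.0, -0.0, -1.0]] grip 0.171 gf 39.044029712677 F [ 0.2 -0.1 -0.9]
veiner_grip 0.67 [ 0.6515 -0.2468  0.234 ] tool [ 0.0161 -0.0057  0.1676]
veiner_grip 0.2 [ 0.6415  0.1695 -0.0022] tool [ 0.3092 -0.3016  0.4039]
t 20.55 pos [ 0.6446 -0.2623  0.4021] R [[0.693, 0.721, 0.001], [0.721, -0.693, -0.0], [0.0, 0.001, -1.0]] grip 0.175 gf 39.0421324968338 F [ 0.2  0.2 -0.9]
mount [ 0.076 -0.     0.031] cam fwd [-0.2  -0.21 -0.96]
veiner_grip 0.86 [ 0.6534 -0.2466  0.2328] tool [ 0.0175 -0.0046  0.1692]
```

move_arm --plan '[0,0,0,0,0,0.003,0,0,0,0,0,0,0.006,0,0,0,0,0,0,0.006,0.02,0,0,0,0,0,0.006,0.04,0,0,0,0,0,0.006,0.04,0,0,0,-0.02,0,-0.01,0.04,0,0,0,-0.03,0,-0.06,0.04,0,0,0,-0.03,0,-0.11,0.04,0,0,0,-0.03,0,-0.14,0.04,0,0,0,-0.03,0,-0.14,0.04]'

```text
clock: 21.9
position: [0.6226, -0.2848, 0.546]
ee_rot: [0.92, 0.391, 0.002, 0.002]
ft_force: [-0.5, -0.3, -0.1]
grip_width: 0.47
grasp_force: 0.0
```

```bash
python3 b.py scene s6 veiner_grip; python3 b.py top - veiner_grip v_tool_grip v_tool_butt spoon_gouge_grip spoon_gouge_butt oilstone lid; python3 b.py wrist - v_tool_grip v_tool_butt
```

```text
t 21.9 pos [ 0.6226 -0.2848  0.546 ] R [[0.694, 0.72, 0.005], [0.72, -0.694, -0.002], [0.002, 0.005, -1.0]] grip 0.47 gf 0.0 F [-0.5 -0.3 -0.1]
veiner_grip 0.61 [ 0.6251 -0.269   0.2209] tool [ 0.0125 -0.011   0.3251]
t 22.0 pos [ 0.623  -0.2848  0.5421] R [[0.694, 0.72, 0.0], [0.72, -0.694, -0.001], [-0.0, 0.001, -1.0]] grip 0.466 gf 0.0 F [-0.2 -0.3 -1.1]
veiner_grip 0.88 [ 0.6279 -0.2743  0.2185] tool [ 0.011  -0.0039  0.3236]
v_tool_grip 0.81 [ 0.4438 -0.0601  0.0084] tool [ 0.0375 -0.2853  0.5335]
v_tool_butt 0.74 [ 0.6759 -0.055   0.0176] tool [ 0.2023 -0.1218  0.5244]
spoon_gouge_grip 0.75 [0.4562 0.0191 0.0092] tool [ 0.1033 -0.3314  0.5326]
spoon_gouge_butt 0.79 [0.6929 0.0251 0.0149] tool [ 0.2718 -0.1651  0.5271]
oilstone 0.58 [ 0.5067  0.157  -0.0029] tool [ 0.2376 -0.3907  0.5447]
oilstone 0.56 [ 0.6128  0.3074 -0.0017] tool [ 0.4195 -0.4186  0.5434]
lid 0.72 [ 0.6384  0.1647 -0.0024] tool [ 0.3345 -0.3012  0.5442]
t 22.4 pos [ 0.6237 -0.284   0.5413] R [[0.693, 0.721, -0.001], [0.721, -0.693, 0.0], [-0.0, -0.0, -1.0]] grip 0.467 gf 0.0 F [-0.   0.7  0.4]
mount [ 0.076 -0.     0.031] cam fwd [-0.2  -0.21 -0.96]
v_tool_grip 0.7 [ 0.4466 -0.0576  0.011 ] tool [ 0.0405 -0.2843  0.5304]
v_tool_grip 0.45 [ 0.6238 -0.2705  0.2212] tool [ 0.01   -0.0092  0.3201]
v_tool_grip 0.35 [ 5.958e-01 -2.452e-01 -4.000e-04] tool [ 0.0088 -0.0467  0.5418]
v_tool_butt 0.8 [ 0.6788 -0.0502  0.0132] tool [ 0.2069 -0.1221  0.5281]
v_tool_butt 0.68 [ 0.664  -0.239   0.0026] tool [ 0.0605 -0.0019  0.5388]
```

move_arm --plan '[0,0,0,0.012,-0.007,0.05,0.05,0,0,0,0.012,-0.007,0.1,0.05,0,0,0,0.012,-0.007,0.13,0.05,0,0,0,0.012,-0.007,0.15,0.05,0,0,0,0.012,-0.007,0.156,0.05,0,0,0,0.012,-0.007,0.156,0.05,0,0,0,0.012,-0.007,0.156,0,0,0,0,0.012,-0.007,0.156,0,0,0,0,0.012,-0.007,0.156,0,0,0,0,0.012,-0.007,0.156,0,0,0,0,0.012,-0.007,0.156,0]' --squeeze 20

```text
clock: 23.92
position: [0.6271, -0.2708, 0.3864]
ee_rot: [0.92, 0.391, 0.0, 0.001]
ft_force: [1.8, -2.5, 5.1]
grip_width: 0.18
grasp_force: 20.7
```

move_arm --plan '[0,0,0,0.01,0.001,-0.003,0,0,0,0,0.02,0.002,-0.005,0,0,0,0,0.03,0.003,-0.006,0,0,0,0,0.04,0.004,-0.006,0,0,0,0,0.05,0.004,-0.005,0,0,0,0,0.06,0.004,-0.005,0,0,0,0,0.068,0.004,-0.003,0,0,0,0,0.068,0.004,-0.003,0.025,0,0,0,0.068,0.004,-0.003,0.05,0,0,0,0.068,0.004,-0.03,0.05,0,0,0,0.068,0.004,-0.09,0.05,0,0,0,0.068,0.004,-0.14,0.05]'

```text
clock: 25.42
position: [0.6767, -0.2243, 0.5274]
ee_rot: [0.92, 0.392, -0.0, -0.0]
ft_force: [0.5, 0.3, 0.5]
grip_width: 0.587
grasp_force: 0.0
```

```bash
python3 b.py scene - veiner_grip; python3 b.py top - veiner_grip pocket_a v_tool_grip v_tool_butt; python3 b.py wrist - veiner_grip
```

```text
t 25.43 pos [ 0.6767 -0.2243  0.5274] R [[0.693, 0.721, -0.0], [0.721, -0.693, 0.0], [0.0, -0.0, -1.0]] grip 0.587 gf 0.0 F [0.5 0.3 0.5]
veiner_grip 0.56 [ 0.6604 -0.2433  0.0082] tool [-0.0251  0.0017  0.5192]
veiner_grip 0.48 [ 0.6204 -0.2354  0.2198] tool [-0.0471 -0.0327  0.3076]
veiner_grip 0.31 [ 6.391e-01  1.688e-01 -5.000e-04] tool [ 0.2571 -0.2994  0.528 ]
t 25.52 pos [ 0.6767 -0.2238  0.5321] R [[0.694, 0.72, 0.008], [0.72, -0.694, -0.001], [0.005, 0.007, -1.0]] grip 0.579 gf 0.0 F [0.6 1.2 0.2]
veiner_grip 0.67 [ 0.6222 -0.238   0.2162] tool [-0.0495 -0.0315  0.3154]
pocket_a 0.89 [ 0.5288 -0.2555  0.0056] tool [-0.1279 -0.088   0.5253]
pocket_a 0.84 [ 0.5958 -0.2513  0.0034] tool [-0.0785 -0.0427  0.5281]
pocket_a 0.71 [ 0.6609 -0.2405  0.0042] tool [-0.0255 -0.0033  0.5278]
v_tool_grip 0.55 [ 0.4459 -0.0608  0.0097] tool [-0.0451 -0.2828  0.5203]
v_tool_grip 0.49 [0.51   0.1452 0.0332] tool [ 0.1478 -0.3794  0.4971]
v_tool_butt 0.82 [ 0.6771 -0.0523  0.0188] tool [ 0.1213 -0.1221  0.5131]
t 25.77 pos [ 0.677  -0.2244  0.5238] R [[0.693, 0.721, -0.003], [0.721, -0.693, 0.001], [-0.002, -0.002, -1.0]] grip 0.583 gf 0.0 F [ 0.2  0.4 -1.3]
mount [ 0.076 -0.     0.031] cam fwd [-0.21 -0.21 -0.96]
veiner_grip 0.79 [ 0.622  -0.2325  0.2242] tool [-0.0435 -0.0333  0.2998]
veiner_grip 0.75 [ 0.6648 -0.2368  0.    ] tool [-0.0167  0.001   0.5238]
veiner_grip 0.32 [ 0.5505 -0.0555 -0.0026] tool [ 0.0348 -0.207   0.5269]
```

The veiner leans about 10° toward the middle pocket, which would crowd the next tool. I lean it the other way by gripping it along the row and pushing past vertical.

move_arm --plan '[0,0,0.18,-0.047,-0.031,0,0.05,0,0,0.36,-0.047,-0.031,0,0.05,0,0,0.54,-0.047,-0.031,0,0.05,0,0,0.72,-0.047,-0.031,0,0.05,0,0,0.8,-0.047,-0.031,0.05,0.05,0,0,0.8,-0.047,-0.031,0.1,0.05,0,0,0.8,-0.047,-0.031,0.13,0.05,0,0,0.8,-0.047,-0.031,0.14,0.05,0,0,0.8,-0.047,-0.031,0.14,0,0,0,0.8,-0.047,-0.031,0.14,0,0,0,0.8,-0.047,-0.031,0.14,0,0,0,0.8,-0.047,-0.031,0.14,0]'

```text
clock: 27.38
position: [0.6222, -0.2367, 0.3871]
ee_rot: [1.0, 0.002, 0.001, 0.0]
ft_force: [-0.8, -0.8, 5.8]
grip_width: 0.242
grasp_force: 20.0
```

move_arm --plan '[0,0,0,0.015,0,-0.003,0,0,0,0,0.03,0,-0.004,0,0,0,0,0.045,0,-0.003,0,0,0,0,0.06,0,0,0,0,0,0,0.072,0,0.003,0,0,0,0,0.08,0,0.004,0,0,0,0,0.08,0,0.004,0.025,0,0,0,0.08,0,0.004,0.05,0,0,0,0.08,0,-0.02,0.05,0,0,0,0.06,0,-0.08,0.05,0,0,0,0.01,0,-0.14,0.05,0,0,0,-0.04,0,-0.14,0.05]'

```text
clock: 28.88
position: [0.5813, -0.2363, 0.5286]
ee_rot: [1.0, 0.003, 0.002, 0.001]
ft_force: [0.7, -1.6, 1.2]
grip_width: 0.586
grasp_force: 0.0
```

```bash
python3 b.py scene - veiner_grip; python3 b.py top - veiner_grip v_tool_grip v_tool_butt;python3 b.py wrist - veiner_grip
```

```text
t 28.88 pos [ 0.5813 -0.2363  0.5286] R [[1.0, 0.006, 0.004], [0.006, -1.0, -0.001], [0.004, 0.001, -1.0]] grip 0.586 gf 0.0 F [ 0.7 -1.6  1.2]
veiner_grip 0.73 [0.5615 0.0042 0.0066] tool [-0.0208 -0.2411  0.5217]
veiner_grip 0.72 [ 0.694  -0.2354  0.2272] tool [ 0.1113 -0.0006  0.302 ]
veiner_grip 0.53 [ 0.387  -0.2783 -0.0015] tool [-0.1969  0.0405  0.5293]
t 28.98 pos [ 0.5775 -0.2372  0.5284] R [[1.0, 0.002, 0.0], [0.002, -1.0, -0.004], [0.0, 0.004, -1.0]] grip 0.587 gf 0.0 F [ 0.1 -0.4 -0.4]
veiner_grip 0.97 [ 0.696  -0.2364  0.2176] tool [ 0.1184 -0.0017  0.3108]
v_tool_grip 0.89 [ 0.4453 -0.0609  0.0092] tool [-0.1321 -0.1785  0.5185]
v_tool_butt 0.63 [ 0.6752 -0.054   0.0164] tool [ 0.0978 -0.185   0.5113]
v_tool_butt 0.21 [ 0.5325 -0.253   0.0074] tool [-0.0453  0.0138  0.5211]
v_tool_butt 0.2 [ 0.5477 -0.0562 -0.0021] tool [-0.0297 -0.183   0.5299]
t 29.18 pos [ 0.5825 -0.2368  0.5252] R [[1.0, 0.005, -0.0], [0.005, -1.0, 0.0], [-0.0, -0.0, -1.0]] grip 0.585 gf 0.0 F [ 0.3  0.5 -0.7]
mount [ 0.075 -0.001  0.031] cam fwd [-0.29 -0.   -0.96]
veiner_grip 0.85 [ 0.697  -0.2336  0.2244] tool [ 0.1146 -0.0025  0.3008]
```

move_arm --plan '[0,0,-0.03,-0.04,-0.05,0,0.05,0,0,-0.03,-0.09,-0.1,0,0.05,0,0,-0.03,-0.136,-0.15,0,0.05,0,0,-0.03,-0.136,-0.176,0.05,0.045,0,0,-0.03,-0.136,-0.176,0.11,0.045,0,0,-0.03,-0.136,-0.176,0.17,0.045,0,0,-0.03,-0.136,-0.176,0.22,0.045,0,0,-0.03,-0.136,-0.176,0.22,0.045]'

```text
clock: 30.28
position: [0.4445, -0.061, 0.3029]
ee_rot: [1.0, 0.018, -0.003, -0.001]
ft_force: [-0.2, -0.2, 0.9]
grip_width: 0.528
grasp_force: 0.0
```

```bash
python3 b.py wrist - v_tool_grip s:v_tool:0.012
```

```text
t 30.27 pos [ 0.4445 -0.061   0.3029] R [[0.999, 0.036, -0.006], [0.036, -0.999, 0.003], [-0.006, -0.003, -1.0]] grip 0.528 gf 0.0 F [-0.2 -0.2  0.9]
mount [ 0.075 -0.001  0.031] cam fwd [-0.3  -0.01 -0.95]
v_tool_grip 0.88 [ 0.4475 -0.0596  0.012 ] tool [ 0.0049 -0.0005  0.2909]
v_tool_grip 0.5 [ 0.5962 -0.2482  0.0097] tool [0.1467 0.1934 0.2918]
sil v_tool 0.86 ctr 503.2 -60.3 size 180.5 24.8 ang 2.8 pixctr [326. 106.]
```

move_arm --plan '[0,0,0,0.002,0,0.05,0.045,0,0,0,0.002,0,0.09,0.045,0,0,0,0.002,0,0.115,0.045,0,0,0,0.002,0,0.127,0.045,0,0,0,0.002,0,0.127,0.045,0,0,0,0.002,0,0.127,0,0,0,0,0.002,0,0.127,0,0,0,0,0.002,0,0.127,0,0,0,0,0.002,0,0.127,0,0,0,0,0.002,0,0.127,0,0,0,0,0.002,0,0.127,0]' --squeeze 40

```text
clock: 31.8
position: [0.4475, -0.0615, 0.1789]
ee_rot: [1.0, 0.017, 0.0, 0.0]
ft_force: [3.4, -0.8, 2.9]
grip_width: 0.171
grasp_force: 43.0
```

move_arm --plan '[0,0,0,0,0,-0.03,0,0,0,0,0,0,-0.08,0,0,0,0,0,0,-0.13,0,0,0,0,0,0,-0.18,0,0,0,0,0,0,-0.23,0,0,0,0,0,0,-0.28,0,0,0,0,0,0,-0.32,0,0,0,0,0,0,-0.34,0,0,0,0,0,0,-0.34,0,0,0,0,0,0,-0.34,0,0,0,0,0,0,-0.34,0.0152,0,0,0,0,0,-0.34,0.0152]'

```text
clock: 33.3
position: [0.4471, -0.0614, 0.518]
ee_rot: [1.0, 0.017, -0.001, -0.0]
ft_force: [-0.3, -0.1, -1.7]
grip_width: 0.179
grasp_force: 23.2
```

```bash
python3 b.py scene - v_tool_butt v_tool_grip
```

```text
t 33.3 pos [ 0.4471 -0.0614  0.518 ] R [[0.999, 0.035, -0.001], [0.035, -0.999, 0.0], [-0.001, -0.0, -1.0]] grip 0.179 gf 23.232566714286804 F [-0.3 -0.1 -1.7]
v_tool_butt 0.69 [0.6395 0.1637 0.0328] tool [ 0.2006 -0.2181  0.4851]
v_tool_butt 0.62 [ 0.6736 -0.0555  0.3245] tool [0.2267 0.002  0.1933]
v_tool_butt 0.17 [0.5116 0.1402 0.0351] tool [ 0.0719 -0.1991  0.4829]
v_tool_grip 0.78 [ 0.4411 -0.0624  0.3493] tool [-0.0059  0.0009  0.1687]
v_tool_grip 0.6 [0.6383 0.1618 0.0333] tool [ 0.1994 -0.2163  0.4845]
```

move_arm --plan '[0,0,0,0,0,0,0.0154,0,0,0,0,0,0,0.0154,0,0,0,0,0,0,0.0154]'

```text
clock: 33.83
position: [0.4471, -0.0614, 0.5186]
ee_rot: [1.0, 0.017, -0.0, 0.0]
ft_force: [-0.6, -0.5, -2.5]
grip_width: 0.184
grasp_force: 20.6
```

```bash
python3 b.py scene - v_tool_butt v_tool_grip
```

```text
t 33.83 pos [ 0.4471 -0.0614  0.5186] R [[0.999, 0.035, -0.001], [0.035, -0.999, -0.0], [-0.001, 0.0, -1.0]] grip 0.184 gf 20.64923107624054 F [-0.6 -0.5 -2.5]
v_tool_butt 0.56 [ 0.4832 -0.0586  0.1265] tool [ 0.0364 -0.0015  0.3921]
v_tool_grip 0.47 [ 0.6614 -0.2397  0.0104] tool [0.2083 0.1856 0.5081]
v_tool_grip 0.2 [ 0.3873 -0.2784 -0.0016] tool [-0.0671  0.2147  0.5202]
v_tool_grip 0.17 [ 0.5932 -0.2533  0.0068] tool [0.1396 0.1969 0.5117]
```

move_arm --plan '[0,0,0,0,0,0,0.0154,0,0,0,0,0,0,0.0154,0,0,0,0,0,0,0.0154,0,0,0,0,0,0,0.0154,0,0,0,0,0,0,0,0,0,0,0,0,0,0,0,0,0,0,0,0,0]' --squeeze 40

```text
clock: 34.85
position: [0.4472, -0.0614, 0.5187]
ee_rot: [1.0, 0.017, 0.0, 0.0]
ft_force: [0.0, -0.1, -1.9]
grip_width: 0.174
grasp_force: 39.6
```

```bash
python3 b.py scene - v_tool_butt v_tool_grip;python3 b.py top - v_tool_butt v_tool_grip;python3 b.py wrist - v_tool_butt v_tool_grip spoon_gouge_grip spoon_gouge_butt
```

```text
t 34.85 pos [ 0.4472 -0.0614  0.5187] R [[0.999, 0.035, 0.0], [0.035, -0.999, -0.0], [0.0, 0.0, -1.0]] grip 0.174 gf 39.57319378852844 F [ 0.  -0.1 -1.9]
v_tool_butt 0.87 [ 0.4807 -0.0571  0.1236] tool [ 0.0336 -0.0031  0.395 ]
t 35.0 pos [ 0.4472 -0.0614  0.5187] R [[0.999, 0.035, 0.0], [0.035, -0.999, -0.0], [0.0, 0.0, -1.0]] grip 0.176 gf 39.57345485687256 F [-0.9 -0.2 -2.8]
t 35.15 pos [ 0.4472 -0.0614  0.5187] R [[0.999, 0.035, 0.0], [0.035, -0.999, -0.0], [0.0, 0.0, -1.0]] grip 0.177 gf 39.573540687561035 F [-0.3 -0.7 -2.2]
mount [ 0.075 -0.001  0.031] cam fwd [-0.29 -0.01 -0.96]
v_tool_butt 0.75 [ 0.484  -0.0555  0.125 ] tool [ 0.0369 -0.0047  0.3938]
v_tool_grip 0.58 [ 0.4346 -0.0613  0.3578] tool [-0.0127 -0.0006  0.1609]
spoon_gouge_grip 0.82 [ 0.4212 -0.0929  0.009 ] tool [-0.0271  0.0305  0.5097]
spoon_gouge_butt 0.85 [ 0.6514 -0.1449  0.0177] tool [0.2011 0.0905 0.501 ]
spoon_gouge_butt 0.74 [ 0.3845 -0.277  -0.002 ] tool [-0.0702  0.2132  0.5208]
```

move_arm --plan '[0,0,0,0,0,0,0.0156,0,0,0,0,0,0,0.0156,0,0,0,0,0,0,0.0156,0,0,0,0,0,0,0,0,0,0,0,0,0,0,0,0,0,0,0,0,0]' --squeeze 40

```text
clock: 36.15
position: [0.4472, -0.0614, 0.5187]
ee_rot: [1.0, 0.017, 0.0, 0.0]
ft_force: [0.1, 0.2, -2.6]
grip_width: 0.178
grasp_force: 39.7
```

```bash
python3 b.py scene - v_tool_butt v_tool_grip;python3 b.py top - v_tool_butt spoon_gouge_grip spoon_gouge_butt;python3 b.py wrist w7 v_tool_butt v_tool_grip
```

```text
t 36.15 pos [ 0.4472 -0.0614  0.5187] R [[0.999, 0.035, 0.0], [0.035, -0.999, -0.0], [0.0, 0.0, -1.0]] grip 0.178 gf 39.69293475151062 F [ 0.1  0.2 -2.6]
v_tool_butt 0.83 [ 0.482  -0.0613  0.1261] tool [0.0347 0.0011 0.3926]
v_tool_grip 0.65 [ 0.4336 -0.0605  0.3588] tool [-0.0136 -0.0013  0.16  ]
t 36.3 pos [ 0.4472 -0.0614  0.5187] R [[0.999, 0.035, 0.0], [0.035, -0.999, -0.0], [0.0, 0.0, -1.0]] grip 0.176 gf 39.6929007768631 F [ 0.5  0.3 -2.1]
spoon_gouge_grip 0.57 [ 0.5899 -0.2482  0.0031] tool [0.1361 0.1917 0.5156]
spoon_gouge_butt 0.95 [ 0.6523 -0.1451  0.0174] tool [0.2021 0.0907 0.5013]
t 36.5 pos [ 0.4472 -0.0614  0.5187] R [[0.999, 0.035, 0.0], [0.035, -0.999, -0.0], [0.0, 0.0, -1.0]] grip 0.171 gf 39.69278633594513 F [ 0.4  0.1 -2.8]
mount [ 0.075 -0.001  0.031] cam fwd [-0.29 -0.01 -0.96]
v_tool_butt 0.61 [ 0.4829 -0.0583  0.1249] tool [ 0.0357 -0.0019  0.3938]
v_tool_grip 0.61 [ 0.4372 -0.0589  0.3574] tool [-0.01   -0.0029  0.1613]
```

View pics/w7.png

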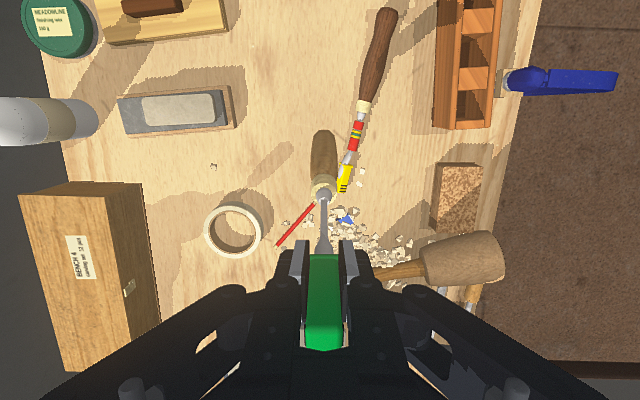

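The picture shows the V-tool hanging about 11° off plumb, with its handle at (323,160). The spoon gouge has been knocked aside, its guard now at (344,178) and butt at (385,15). I pitch the wrist by 0.2 rad to make the V-tool plumb and carry it to the near pocket.

move_arm --plan '[0,-0.05,0,0.01,0.015,0,0,0,-0.1,0,0.028,0.045,0,0,0,-0.15,0,0.045,0.075,0,0,0,-0.2,0,0.063,0.105,0,0,0,-0.2,0,0.081,0.135,0,0,0,-0.2,0,0.099,0.165,0,0,0,-0.2,0,0.112,0.185,0,0,0,-0.2,0,0.119,0.197,0,0,0,-0.2,0,0.119,0.197,0,0,0,-0.2,0,0.119,0.197,0]'

```text
invalid input
```

```bash
python3 b.py scene s8 v_tool_butt v_tool_grip pocket_a;python3 b.py top - v_tool_butt v_tool_grip pocket_a;python3 b.py wrist w8 v_tool_butt pocket_a; python3 -c "
import cv2;a=cv2.imread('pics/s8.png')[60:260,240:480];b=cv2.imread('pics/w8.png');cv2.imwrite('pics/c8.png',cv2.hconcat([cv2.resize(a,(480,400)),cv2.resize(b[:,160:480],(320,400))]))"
```

```text
t 36.65 pos [ 0.4472 -0.0614  0.5187] R [[0.999, 0.035, 0.0], [0.035, -0.999, -0.0], [0.0, 0.0, -1.0]] grip 0.176 gf 39.69261109828949 F [ 0.6  0.9 -1.1]
v_tool_butt 0.66 [ 0.4829 -0.0599  0.1287] tool [ 3.56e-02 -3.00e-04  3.90e-01]
v_tool_butt 0.42 [ 0.7409 -0.0246  0.0022] tool [ 0.2948 -0.0266  0.5166]
v_tool_butt 0.32 [ 0.4218 -0.0961  0.0158] tool [-0.0267  0.0337  0.503 ]
v_tool_grip 0.93 [ 0.432  -0.0626  0.3547] tool [-0.0153  0.0007  0.1641]
v_tool_grip 0.75 [ 0.5965 -0.2546  0.0091] tool [0.1424 0.1982 0.5096]
v_tool_grip 0.74 [ 0.5078  0.1584 -0.0015] tool [ 0.0682 -0.2176  0.5202]
pocket_a 0.81 [ 0.5297 -0.2512  0.0051] tool [0.0757 0.1925 0.5136]
pocket_a 0.78 [ 0.5955 -0.2527  0.0069] tool [0.1415 0.1962 0.5119]
pocket_a 0.68 [ 0.655  -0.2462  0.0057] tool [0.2012 0.1918 0.513 ]
t 36.85 pos [ 0.4472 -0.0614  0.5187] R [[0.999, 0.035, 0.0], [0.035, -0.999, -0.0], [0.0, 0.0, -1.0]] grip 0.172 gf 39.69270944595337 F [ 0.2 -0.4 -2.7]
pocket_a 0.97 [ 0.5274 -0.255   0.0043] tool [0.0734 0.1962 0.5144]
pocket_a 0.9 [ 0.5971 -0.2508  0.0031] tool [0.1432 0.1944 0.5156]
pocket_a 0.81 [ 0.6616 -0.2398  0.0071] tool [0.208  0.1857 0.5117]
t 37.05 pos [ 0.4472 -0.0614  0.5187] R [[0.999, 0.035, 0.0], [0.035, -0.999, -0.0], [0.0, 0.0, -1.0]] grip 0.176 gf 39.69273269176483 F [ 0.7 -0.3 -2.3]
mount [ 0.075 -0.001  0.031] cam fwd [-0.29 -0.01 -0.96]
v_tool_butt 0.59 [ 0.4833 -0.059   0.1263] tool [ 0.0361 -0.0012  0.3924]
pocket_a 0.65 [ 0.6635 -0.2412  0.0057] tool [0.2099 0.1871 0.513 ]
pocket_a 0.6 [ 0.5311 -0.2502  0.0085] tool [0.0772 0.1915 0.5102]
pocket_a 0.58 [ 0.5972 -0.2495  0.0086] tool [0.1434 0.1932 0.5101]
```

View pics/c8.png

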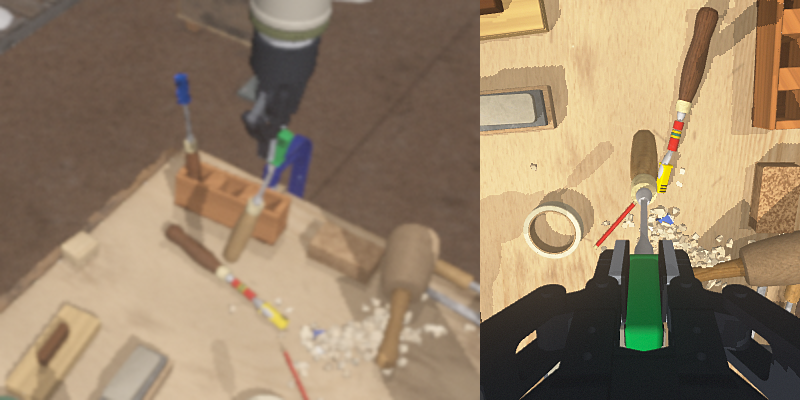

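The V-tool still hangs where it was because the move was refused. I send it again.

move_arm --plan '[0,-0.05,0,0.01,0.015,0,0.0,0,-0.1,0,0.028,0.045,0,0.0,0,-0.15,0,0.045,0.075,0,0.0,0,-0.2,0,0.063,0.105,0,0.0,0,-0.2,0,0.081,0.135,0,0.0,0,-0.2,0,0.099,0.165,0,0.0,0,-0.2,0,0.112,0.185,0,0.0,0,-0.2,0,0.119,0.197,0,0.0,0,-0.2,0,0.119,0.197,0,0.0,0,-0.2,0,0.119,0.197,0,0.0]'

```text
clock: 38.45
position: [0.5728, -0.2532, 0.5191]
ee_rot: [0.995, 0.018, -0.1, 0.002]
ft_force: [0.3, 0.5, -1.6]
grip_width: 0.174
grasp_force: 39.7
```

```bash
python3 b.py scene - v_tool_butt v_tool_grip pocket_a;python3 b.py top - v_tool_butt v_tool_grip pocket_a;python3 b.py wrist w8 v_tool_butt v_tool_grip pocket_a
```

```text
t 38.45 pos [ 0.5728 -0.2532  0.5191] R [[0.98, 0.036, -0.198], [0.035, -0.999, -0.007], [-0.198, -0.0, -0.98]] grip 0.174 gf 39.709757566452026 F [ 0.3  0.5 -1.6]
v_tool_butt 0.56 [ 0.5297 -0.2552  0.1265] tool [0.0355 0.0006 0.3933]
v_tool_grip 0.66 [ 0.5285 -0.2549  0.3653] tool [-1.310e-02  1.000e-04  1.595e-01]
v_tool_grip 0.19 [ 0.5299 -0.2531  0.0029] tool [ 0.0603 -0.0015  0.5144]
pocket_a 0.97 [ 0.5304 -0.2539  0.0022] tool [ 0.0609 -0.0007  0.515 ]
pocket_a 0.92 [ 0.6589 -0.2477  0.0078] tool [ 0.1858 -0.0023  0.484 ]
pocket_a 0.84 [ 0.5952 -0.2509  0.0068] tool [ 0.1236 -0.0014  0.4976]
t 38.65 pos [ 0.5728 -0.2535  0.5192] R [[0.98, 0.035, -0.198], [0.035, -0.999, -0.007], [-0.198, 0.0, -0.98]] grip 0.178 gf 39.7015517950058 F [-0.2  1.  -2. ]
v_tool_butt 0.93 [ 0.5298 -0.2527  0.1289] tool [ 0.0353 -0.0025  0.391 ]
v_tool_grip 0.85 [ 0.5274 -0.2518  0.3628] tool [-0.0134 -0.0034  0.1622]
pocket_a 0.86 [ 0.5302 -0.2557  0.0023] tool [6.060e-02 5.000e-04 5.151e-01]
pocket_a 0.83 [ 0.6635 -0.2394  0.0057] tool [ 0.1911 -0.0111  0.4853]
pocket_a 0.65 [ 0.5954 -0.2492  0.0044] tool [ 0.1244 -0.0037  0.5   ]
t 38.85 pos [ 0.5729 -0.254   0.5189] R [[0.979, 0.035, -0.198], [0.034, -0.999, -0.007], [-0.199, 0.0, -0.98]] grip 0.175 gf 39.70102608203888 F [ 0.6 -0.3 -1.9]
mount [ 0.075 -0.001  0.031] cam fwd [-0.48 -0.02 -0.88]
v_tool_butt 0.93 [ 0.5308 -0.2532  0.1251] tool [ 0.037  -0.0024  0.3942]
v_tool_grip 0.86 [ 0.5288 -0.2582  0.3579] tool [-0.0114  0.0026  0.1665]
pocket_a 0.89 [ 0.6631 -0.2397  0.0058] tool [ 0.1907 -0.0112  0.4848]
pocket_a 0.73 [ 0.595  -0.2479  0.0082] tool [ 0.1232 -0.0054  0.4961]
pocket_a 0.73 [ 0.534  -0.2503  0.0078] tool [ 0.0635 -0.0051  0.5086]
```

move_arm --plan '[0,0,0,0.004,0,0.02,0.0,0,0,0,0.008,0,0.039,0.0,0,0,0,0.012,0,0.059,0.0,0,0,0,0.014,0,0.069,0.0,0,0,0,0.016,0,0.078,0.0,0,0,0,0.018,0,0.088,0.0,0,0,0,0.02,0,0.098,0.0,0,0,0,0.022,0,0.108,0.0,0,0,0,0.023,0,0.114,0.0,0,0,0,0.024,0,0.117,0.0,0,0,0,0.024,0,0.117,0.0]'

```text
clock: 40.42
position: [0.5733, -0.2541, 0.3993]
ee_rot: [0.995, 0.017, -0.1, 0.002]
ft_force: [0.5, 0.6, -2.2]
grip_width: 0.175
grasp_force: 39.7
```

```bash
python3 b.py scene - v_tool_grip;python3 b.py wrist - v_tool_grip
```

```text
t 40.42 pos [ 0.5733 -0.2541  0.3993] R [[0.979, 0.035, -0.199], [0.034, -0.999, -0.007], [-0.199, 0.0, -0.98]] grip 0.175 gf 39.66541886329651 F [ 0.5  0.6 -2.2]
v_tool_grip 0.79 [ 0.5264 -0.259   0.246 ] tool [-0.0156  0.0032  0.1596]
v_tool_grip 0.73 [ 0.5181 -0.2571  0.1358] tool [-0.0019  0.001   0.2692]
v_tool_grip 0.21 [ 0.3878 -0.277  -0.0011] tool [-0.103   0.0164  0.4294]
t 40.52 pos [ 0.5734 -0.2541  0.3996] R [[0.98, 0.035, -0.198], [0.034, -0.999, -0.007], [-0.198, 0.0, -0.98]] grip 0.176 gf 39.67056691646576 F [-0.4 -0.  -2.3]
mount [ 0.075 -0.001  0.031] cam fwd [-0.48 -0.02 -0.88]
v_tool_grip 0.88 [ 0.5292 -0.254   0.2433] tool [-0.0123 -0.0017  0.162 ]
```

move_arm --plan '[0,0,0,0,0,0.003,0.0,0,0,0,-0.01,0,0.005,0.0,0,0,0,-0.02,0,0.007,0.0,0,0,0,-0.03,-0.001,0.009,0.0,0,0,0,-0.038,-0.001,0.011,0.0,0,0,0,-0.044,-0.001,0.012,0.0,0,0,0,-0.044,-0.001,0.012,0.025,0,0,0,-0.044,-0.001,0.012,0.05,0,0,0,-0.044,-0.001,0.012,0.05,0,0,0,-0.044,-0.001,-0.02,0.05,0,0,0,-0.044,-0.001,-0.07,0.05,0,0,0,-0.044,-0.001,-0.12,0.05]'

```text
clock: 42.12
position: [0.554, -0.2538, 0.5271]
ee_rot: [0.995, 0.017, -0.1, 0.002]
ft_force: [1.5, -0.2, -0.4]
grip_width: 0.586
grasp_force: 0.0
```

```bash
python3 b.py scene - v_tool_grip veiner_grip;python3 b.py top - v_tool_grip veiner_grip spoon_gouge_grip spoon_gouge_butt; python3 b.py wrist - spoon_gouge_grip spoon_gouge_butt
```

```text
t 42.12 pos [ 0.554  -0.2538  0.5271] R [[0.979, 0.035, -0.199], [0.034, -0.999, -0.007], [-0.199, -0.0, -0.98]] grip 0.586 gf 0.0 F [ 1.5 -0.2 -0.4]
v_tool_grip 0.78 [ 0.49   -0.2615  0.2375] tool [-0.0053  0.0056  0.2965]
t 42.27 pos [ 0.5545 -0.2534  0.5281] R [[0.98, 0.035, -0.195], [0.034, -0.999, -0.008], [-0.195, 0.001, -0.981]] grip 0.585 gf 0.0 F [ 0.1 -0.2 -0.7]
v_tool_grip 0.72 [ 0.4893 -0.2578  0.2327] tool [-0.0065  0.0018  0.3025]
veiner_grip 0.83 [ 0.6992 -0.2381  0.2185] tool [ 0.2027 -0.0105  0.2754]
spoon_gouge_grip 0.91 [ 0.4219 -0.0939  0.0062] tool [-0.0228 -0.1647  0.5364]
spoon_gouge_grip 0.39 [ 0.6154  0.3069 -0.0018] tool [ 0.1822 -0.5584  0.5033]
spoon_gouge_grip 0.25 [ 0.509   0.158  -0.0016] tool [ 0.0728 -0.4134  0.525 ]
spoon_gouge_butt 0.67 [ 0.651  -0.1462  0.0157] tool [ 0.1981 -0.1043  0.4829]
t 42.52 pos [ 0.5538 -0.2539  0.5245] R [[0.979, 0.035, -0.2], [0.034, -0.999, -0.006], [-0.201, -0.001, -0.98]] grip 0.59 gf 0.0 F [-0.1 -0.1 -0.3]
mount [ 0.075 -0.001  0.031] cam fwd [-0.48 -0.02 -0.88]
spoon_gouge_grip 0.7 [ 0.4227 -0.0909  0.0166] tool [-0.021  -0.1672  0.5227]
spoon_gouge_butt 0.73 [ 0.6542 -0.1496  0.0207] tool [ 0.2029 -0.1005  0.4728]
spoon_gouge_butt 0.34 [0.6426 0.1733 0.0051] tool [ 0.2056 -0.4236  0.4883]
```

move_arm --plan '[0.007,0.05,0.067,-0.03,-0.042,0.006,0.05,0.013,0.1,0.134,-0.06,-0.083,0.012,0.05,0.02,0.15,0.2,-0.09,-0.125,0.018,0.05,0.027,0.2,0.267,-0.115,-0.155,0.04,0.045,0.027,0.2,0.267,-0.112,-0.166,0.08,0.045,0.027,0.2,0.267,-0.1,-0.166,0.135,0.045,0.027,0.2,0.267,-0.089,-0.166,0.19,0.045,0.027,0.2,0.267,-0.079,-0.166,0.242,0.045,0.027,0.2,0.267,-0.079,-0.166,0.242,0.045,0.027,0.2,0.267,-0.079,-0.166,0.242,0.045]'

```text
clock: 43.92
position: [0.4235, -0.0924, 0.3061]
ee_rot: [0.993, -0.116, 0.002, 0.0]
ft_force: [-0.0, 0.0, 0.8]
grip_width: 0.526
grasp_force: 0.0
```

```bash
python3 b.py wrist - spoon_gouge_grip s:spoon_gouge:0.012
```

```text
t 43.92 pos [ 0.4235 -0.0924  0.3061] R [[0.973, -0.231, 0.003], [-0.231, -0.973, -0.0], [0.003, -0.0, -1.0]] grip 0.526 gf 0.0 F [-0.   0.   0.8]
mount [ 0.075 -0.001  0.031] cam fwd [-0.28  0.07 -0.96]
spoon_gouge_grip 0.68 [ 0.4169 -0.0945  0.0127] tool [-0.0068  0.0037  0.2934]
sil spoon_gouge 0.64 ctr 513.9 156.2 size 47.4 83.1 ang 4.9 pixctr [ 42. 161.]
sil spoon_gouge 0.57 ctr 518.5 -312.4 size 97.1 18.2 ang 76.6 pixctr [577.  19.]
```

move_arm --plan '[0,0,0,-0.003,0.002,0.05,0.045,0,0,0,-0.003,0.002,0.09,0.045,0,0,0,-0.003,0.002,0.115,0.045,0,0,0,-0.003,0.002,0.128,0.045,0,0,0,-0.003,0.002,0.128,0.045,0,0,0,-0.003,0.002,0.128,0.0,0,0,0,-0.003,0.002,0.128,0.0,0,0,0,-0.003,0.002,0.128,0.0,0,0,0,-0.003,0.002,0.128,0.0,0,0,0,-0.003,0.002,0.128,0.0,0,0,0,-0.003,0.002,0.128,0.0]' --squeeze 40

```text
clock: 45.45
position: [0.4202, -0.0937, 0.177]
ee_rot: [0.993, -0.116, 0.002, 0.0]
ft_force: [-0.4, 0.1, 6.7]
grip_width: 0.225
grasp_force: 38.8
```

move_arm --plan '[0,0,0,0,0,-0.03,0.0,0,0,0,0,0,-0.08,0.0,0,0,0,0,0,-0.13,0.0,0,0,0,0,0,-0.18,0.0,0,0,0,0,0,-0.23,0.0,0,0,0,0,0,-0.28,0.0,0,0,0,0,0,-0.32,0.0,0,0,0,0,0,-0.34,0.0,0,0,0,0,0,-0.34,0.0,0,0,0,0,0,-0.34,0.0,0,0,0,0,0,-0.34,0.0152,0,0,0,0,0,-0.34,0.0152]'

```text
clock: 46.95
position: [0.4191, -0.0936, 0.5155]
ee_rot: [0.993, -0.116, 0.0, -0.0]
ft_force: [0.3, 0.4, -1.5]
grip_width: 0.227
grasp_force: 39.1
```

```bash
python3 b.py scene - spoon_gouge_butt spoon_gouge_grip
```

```text
t 46.95 pos [ 0.4191 -0.0936  0.5155] R [[0.973, -0.231, 0.0], [-0.231, -0.973, 0.0], [0.0, -0.0, -1.0]] grip 0.227 gf 39.14731130003929 F [ 0.3  0.4 -1.5]
spoon_gouge_butt 0.74 [ 0.6498 -0.1484  0.3475] tool [2.372e-01 2.000e-04 1.680e-01]
spoon_gouge_grip 0.74 [ 0.4193 -0.0936  0.3494] tool [0.0002 0.     0.166 ]
```

move_arm --plan '[0,0,0,0,0,0,0.0194,0,0,0,0,0,0,0.0194,0,0,0,0,0,0,0.0194]'

```text
clock: 47.48
position: [0.4191, -0.0935, 0.5162]
ee_rot: [0.993, -0.116, 0.001, -0.0]
ft_force: [-0.2, -0.5, -1.7]
grip_width: 0.231
grasp_force: 31.1
```

```bash
python3 b.py scene - spoon_gouge_butt spoon_gouge_grip
```

```text
t 47.48 pos [ 0.4191 -0.0935  0.5162] R [[0.973, -0.231, 0.001], [-0.231, -0.973, -0.0], [0.001, -0.0, -1.0]] grip 0.231 gf 31.08353018760681 F [-0.2 -0.5 -1.7]
spoon_gouge_butt 0.57 [ 0.6482 -0.1523  0.3466] tool [0.2363 0.0044 0.1698]
spoon_gouge_grip 0.93 [ 0.4194 -0.0939  0.351 ] tool [1.000e-04 3.000e-04 1.652e-01]
```

move_arm --plan '[0,0,0,0,0,0,0.0197,0,0,0,0,0,0,0.0197,0,0,0,0,0,0,0.0197]'

```text
clock: 48.0
position: [0.4192, -0.0936, 0.5163]
ee_rot: [0.993, -0.116, 0.001, -0.0]
ft_force: [-0.9, -0.3, 0.8]
grip_width: 0.231
grasp_force: 0.0
```

```bash
python3 b.py scene - spoon_gouge_butt spoon_gouge_grip
```

```text
t 48.0 pos [ 0.4192 -0.0936  0.5163] R [[0.973, -0.231, 0.002], [-0.231, -0.973, -0.0], [0.002, -0.0, -1.0]] grip 0.231 gf 0.0 F [-0.9 -0.3  0.8]
spoon_gouge_butt 0.96 [ 0.6325 -0.1517  0.2597] tool [0.2205 0.0074 0.2569]
spoon_gouge_butt 0.67 [ 0.663  -0.2358  0.1267] tool [0.2694 0.0822 0.39  ]
spoon_gouge_grip 0.94 [ 0.4183 -0.0934  0.3435] tool [-0.0012  0.      0.1727]
```

move_arm --plan '[0,0,0,0,0,0,0.0,0,0,0,0,0,0,0.0,0,0,0,0,0,0,0.0]' --squeeze 40

```text
clock: 48.52
position: [0.4191, -0.0935, 0.5161]
ee_rot: [0.993, -0.116, 0.001, -0.0]
ft_force: [0.8, 0.7, 0.1]
grip_width: 0.006
grasp_force: 0.0
```

```bash
python3 b.py scene s9 spoon_gouge_butt spoon_gouge_grip;python3 b.py wrist w9 spoon_gouge_butt spoon_gouge_grip
```

```text
t 48.52 pos [ 0.4191 -0.0935  0.5161] R [[0.973, -0.231, 0.001], [-0.231, -0.973, -0.0], [0.001, -0.0, -1.0]] grip 0.006 gf 0.0 F [0.8 0.7 0.1]
spoon_gouge_butt 0.59 [ 0.5726 -0.1355  0.0166] tool [0.1583 0.0056 0.4998]
spoon_gouge_butt 0.47 [ 0.3499 -0.0498  0.0147] tool [-0.0781 -0.0264  0.5014]
spoon_gouge_butt 0.46 [ 0.6945 -0.2357  0.2257] tool [0.3004 0.0747 0.2908]
spoon_gouge_grip 0.78 [ 0.3494 -0.0519  0.0148] tool [-0.0781 -0.0243  0.5012]
t 48.67 pos [ 0.4191 -0.0935  0.5161] R [[0.973, -0.231, 0.001], [-0.231, -0.973, 0.0], [0.001, -0.0, -1.0]] grip -0.003 gf 0.0 F [-0.8  0.1 -0.6]
mount [ 0.075 -0.001  0.031] cam fwd [-0.28  0.07 -0.96]
spoon_gouge_butt 0.69 [ 0.5641 -0.1443  0.0175] tool [0.1522 0.0161 0.4988]
spoon_gouge_butt 0.65 [ 0.6169  0.3103 -0.0024] tool [ 0.0985 -0.4384  0.5188]
spoon_gouge_butt 0.41 [ 0.5378 -0.2549  0.0041] tool [0.1521 0.1297 0.5122]
spoon_gouge_grip 0.98 [ 0.3451 -0.0524  0.0107] tool [-0.0822 -0.0228  0.5054]
spoon_gouge_grip 0.74 [ 0.5968 -0.2458 -0.001 ] tool [0.2074 0.1073 0.5174]
spoon_gouge_grip 0.29 [ 0.5326 -0.251   0.0081] tool [0.1462 0.1271 0.5082]
```

View picture.

View pics/w9.png

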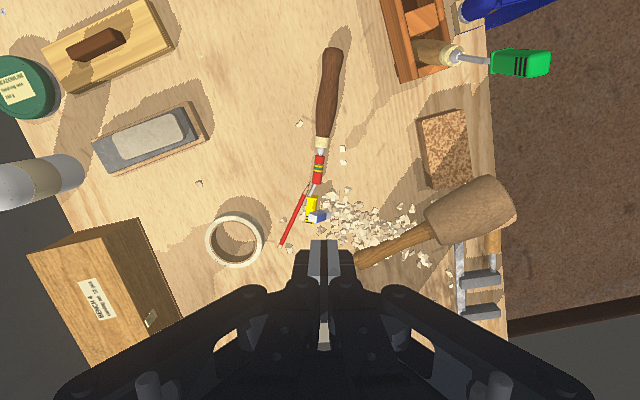

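The spoon gouge dropped flat on the bench, guard at (312,208) and butt at (330,50). I compute its place from the pixels.

```bash
python3 - <<'E'
from h import *
o=state();p=manip.camera('wrist');T=tw(p,o)
print(ray(p,T,312,210,.012),ray(p,T,317,168,.012),ray(p,T,330,52,.016))
for l in ['spoon_gouge','spoon_gouge_grip','spoon_gouge_butt']:
    for r in manip.tip_of(p,l)[:2]: print(l,r['conf'],world(T,r['position']))
p=manip.camera('top');T=tw(p)
for l in ['spoon_gouge','spoon_gouge_grip','spoon_gouge_butt']:
    for r in manip.tip_of(p,l)[:2]: print(l,r['conf'],world(T,r['position']))
E
```

```text
t 48.83 pos [ 0.4191 -0.0936  0.5161] R [[0.973, -0.231, 0.001], [-0.231, -0.973, -0.0], [0.001, -0.0, -1.0]] grip 0.003 gf 0.0 F [-0.   0.1  0.6]
[ 0.33754112 -0.05285403  0.012     ] [ 0.40389468 -0.07759481  0.012     ] [ 0.56148019 -0.13513924  0.016     ]
spoon_gouge 0.88 [ 0.44627134 -0.07946607  0.01223707]
spoon_gouge 0.73 [0.63949257 0.16518291 0.04068075]
spoon_gouge_grip 0.9 [ 0.34541102 -0.05513385  0.01206907]
spoon_gouge_butt 0.69 [ 0.56559157 -0.1462345   0.01538675]
spoon_gouge_butt 0.47 [ 0.61942039  0.31013647 -0.00170159]
spoon_gouge 0.74 [ 0.44846575 -0.07881944  0.00437024]
spoon_gouge 0.47 [ 0.65252912 -0.23785883  0.00793969]
spoon_gouge_grip 0.88 [ 0.34394553 -0.05247906  0.00446423]
spoon_gouge_butt 0.71 [ 0.56565782 -0.1427759   0.01583541]
```

Its guard is too near the base for a vertical grasp. I lift it by the handle at its balance point and set it farther out.

move_arm --plan '[0,0,0.08,0.03,0,0.05,0.06,0,0,0.15,0.063,0,0.1,0.06,0,0,0.15,0.063,0,0.16,0.06,0,0,0.15,0.063,0,0.22,0.06,0,0,0.15,0.063,0,0.27,0.06,0,0,0.15,0.063,0,0.31,0.06,0,0,0.15,0.063,0,0.335,0.06,0,0,0.15,0.063,0,0.335,0.06,0,0,0.15,0.063,0,0.335,0.0,0,0,0.15,0.063,0,0.335,0.0,0,0,0.15,0.063,0,0.335,0.0,0,0,0.15,0.063,0,0.335,0.0]' --squeeze 50

```text
clock: 50.72
position: [0.4815, -0.1082, 0.1828]
ee_rot: [0.982, -0.19, 0.002, 0.0]
ft_force: [-1.3, 0.6, 5.7]
grip_width: 0.32
grasp_force: 48.8
```

move_arm --plan '[0,0,0,0,0,-0.02,0.0,0,0,0,0,0,-0.045,0.0,0,0,-0.1,0.025,-0.02,-0.05,0.0,0,0,-0.2,0.05,-0.04,-0.05,0.0,0,0,-0.3,0.075,-0.06,-0.05,0.0,0,0,-0.38,0.091,-0.078,-0.05,0.0,0,0,-0.38,0.091,-0.078,-0.02,0.0,0,0,-0.38,0.091,-0.078,-0.005,0.0,0,0,-0.38,0.091,-0.078,-0.001,0.0,0,0,-0.38,0.091,-0.078,-0.001,0.03,0,0,-0.38,0.091,-0.078,-0.001,0.06,0,0,-0.38,0.091,-0.078,-0.001,0.06]'

```text
clock: 52.22
position: [0.5946, -0.0699, 0.1829]
ee_rot: [1.0, -0.002, 0.001, 0.0]
ft_force: [-0.4, 0.2, 0.1]
grip_width: 0.703
grasp_force: 0.0
```

move_arm --plan '[0,0,0,0,0,-0.04,0.06,0,0,0,-0.03,0,-0.08,0.06,0,0,0,-0.08,0,-0.12,0.05,0,0,0,-0.12,0,-0.13,0.045,0,0,0,-0.14,0,-0.13,0.045,0,0,0,-0.14,0,-0.13,0.045]'

```text
clock: 52.98
position: [0.4535, -0.0695, 0.3127]
ee_rot: [1.0, -0.002, 0.001, 0.001]
ft_force: [1.0, -0.7, -0.0]
grip_width: 0.525
grasp_force: 0.0
```

```bash
python3 b.py wrist w10 spoon_gouge_grip spoon_gouge_butt; python3 b.py top - spoon_gouge_grip spoon_gouge_butt
```

```text
t 52.98 pos [ 0.4535 -0.0695  0.3127] R [[1.0, -0.004, 0.002], [-0.004, -1.0, -0.002], [0.002, 0.002, -1.0]] grip 0.525 gf 0.0 F [ 1.  -0.7 -0. ]
mount [ 0.075 -0.001  0.031] cam fwd [-0.29  0.   -0.96]
spoon_gouge_grip 0.81 [ 0.445  -0.0692  0.0106] tool [-0.009  -0.0009  0.302 ]
t 53.12 pos [ 0.455  -0.0693  0.3124] R [[1.0, -0.003, 0.002], [-0.003, -1.0, 0.0], [0.002, -0.0, -1.0]] grip 0.527 gf 0.0 F [ 0.2 -0.6  0.2]
spoon_gouge_grip 0.22 [ 0.6648 -0.2353  0.128 ] tool [0.2099 0.1655 0.1847]
spoon_gouge_butt 0.75 [ 0.6838 -0.0699  0.0179] tool [2.283e-01 1.000e-04 2.949e-01]
spoon_gouge_butt 0.19 [ 0.5531 -0.0546  0.0072] tool [ 0.0975 -0.0149  0.3054]
```

View pics/w10.png

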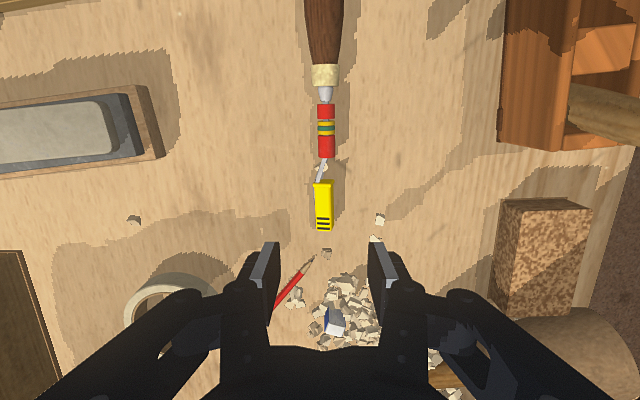

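The spoon gouge now lies straight along x, guard at (324,205). I pinch it again, firmer so that the guard seats against the pads.

move_arm --plan '[0,0,0,-0.008,0,0.05,0.045,0,0,0,-0.008,0,0.1,0.045,0,0,0,-0.008,0,0.125,0.045,0,0,0,-0.008,0,0.136,0.045,0,0,0,-0.008,0,0.136,0.045,0,0,0,-0.008,0,0.136,0.0,0,0,0,-0.008,0,0.136,0.0,0,0,0,-0.008,0,0.136,0.0,0,0,0,-0.008,0,0.136,0.0,0,0,0,-0.008,0,0.136,0.0,0,0,0,-0.008,0,0.136,0.0]' --squeeze 70

```text
clock: 54.65
position: [0.447, -0.0694, 0.1772]
ee_rot: [1.0, -0.002, 0.002, 0.0]
ft_force: [-2.2, -0.1, 7.7]
grip_width: 0.187
grasp_force: 68.3
```

move_arm --plan '[0,0,0,0,0,-0.03,0.0,0,0,0,0,0,-0.08,0.0,0,0,0,0,0,-0.13,0.0,0,0,0,0,0,-0.18,0.0,0,0,0,0,0,-0.23,0.0,0,0,0,0,0,-0.28,0.0,0,0,0,0,0,-0.32,0.0,0,0,0,0,0,-0.34,0.0,0,0,0,0,0,-0.34,0.0,0,0,0,0,0,-0.34,0.0]'

```text
clock: 55.9
position: [0.4457, -0.0693, 0.515]
ee_rot: [1.0, -0.002, -0.0, -0.0]
ft_force: [0.4, 0.3, -2.1]
grip_width: 0.182
grasp_force: 68.3
```

move_arm --plan '[0,0,0,0,0,0,0.0152,0,0,0,0,0,0,0.0152]'

```text
clock: 56.15
position: [0.4459, -0.0693, 0.5155]
ee_rot: [1.0, -0.002, 0.0, -0.0]
ft_force: [0.2, 0.4, -2.1]
grip_width: 0.183
grasp_force: 68.3
```

move_arm --plan '[0,0,0,0,0,0,0.0158,0,0,0,0,0,0,0.0158]'

```text
clock: 56.4
position: [0.446, -0.0693, 0.5161]
ee_rot: [1.0, -0.002, 0.001, -0.0]
ft_force: [-0.3, 0.4, -1.0]
grip_width: 0.193
grasp_force: 60.9
```

move_arm --plan '[0,0,0,0,0,0,0.0161,0,0,0,0,0,0,0.0161]'

```text
clock: 56.65
position: [0.446, -0.0693, 0.5162]
ee_rot: [1.0, -0.002, 0.001, 0.0]
ft_force: [-0.1, 1.4, -1.9]
grip_width: 0.192
grasp_force: 54.2
```

```bash
python3 b.py scene - spoon_gouge_butt spoon_gouge_grip
```

```text
t 56.65 pos [ 0.446  -0.0693  0.5162] R [[1.0, -0.003, 0.001], [-0.003, -1.0, -0.0], [0.001, 0.0, -1.0]] grip 0.192 gf 54.195062881481135 F [-0.1  1.4 -1.9]
spoon_gouge_butt 0.96 [ 0.6826 -0.0739  0.3445] tool [0.2364 0.0039 0.172 ]
spoon_gouge_butt 0.3 [ 0.4902 -0.2588  0.2387] tool [0.0445 0.1894 0.2775]
spoon_gouge_grip 0.62 [ 0.4494 -0.0723  0.351 ] tool [0.0032 0.003  0.1652]
```

move_arm --plan '[0,0,0,0,0,0,0.0168,0,0,0,0,0,0,0.0171]'

```text
clock: 57.05
position: [0.4461, -0.0692, 0.5163]
ee_rot: [1.0, -0.001, 0.001, -0.0]
ft_force: [0.0, 0.2, -0.7]
grip_width: 0.201
grasp_force: 12.7
```

move_arm --plan '[0,0,0,0,0,0,0.0173]'

```text
clock: 57.18
position: [0.446, -0.0693, 0.5161]
ee_rot: [1.0, -0.002, 0.001, -0.0]
ft_force: [-1.0, -0.8, -2.1]
grip_width: 0.206
grasp_force: 8.4
```

```bash
python3 b.py scene - spoon_gouge_butt spoon_gouge_grip
```

```text
t 57.17 pos [ 0.446  -0.0693  0.5161] R [[1.0, -0.003, 0.001], [-0.003, -1.0, 0.0], [0.001, -0.0, -1.0]] grip 0.206 gf 8.369297906756401 F [-1.  -0.8 -2.1]
spoon_gouge_butt 0.72 [ 0.4475 -0.0813  0.12  ] tool [0.0011 0.012  0.3961]
spoon_gouge_grip 0.94 [ 0.4493 -0.0702  0.3494] tool [0.0031 0.0009 0.1668]
spoon_gouge_grip 0.21 [ 0.5287 -0.2574  0.0057] tool [0.0826 0.1879 0.5105]
```

move_arm --plan '[0,0,0,0,0,0,0.0171,0,0,0,0,0,0,0.0171,0,0,0,0,0,0,0.0171,0,0,0,0,0,0,0.0171,0,0,0,0,0,0,0.0171,0,0,0,0,0,0,0.0171,0,0,0,0,0,0,0.0,0,0,0,0,0,0,0.0,0,0,0,0,0,0,0.0]' --squeeze 40

```text
clock: 58.45
position: [0.446, -0.0693, 0.5162]
ee_rot: [1.0, -0.002, 0.001, -0.0]
ft_force: [-0.5, -0.0, -1.9]
grip_width: 0.19
grasp_force: 40.0
```

```bash
python3 b.py scene - spoon_gouge_butt spoon_gouge_grip v_tool_grip;python3 b.py top - spoon_gouge_butt veiner_grip v_tool_grip; python3 b.py wrist - spoon_gouge_butt spoon_gouge_grip
```

```text
t 58.45 pos [ 0.446  -0.0693  0.5162] R [[1.0, -0.003, 0.001], [-0.003, -1.0, 0.0], [0.001, -0.0, -1.0]] grip 0.19 gf 40.01409462187439 F [-0.5 -0.  -1.9]
spoon_gouge_butt 0.79 [ 0.4747 -0.083   0.1159] tool [0.0282 0.0136 0.4003]
spoon_gouge_butt 0.63 [ 0.6634 -0.2364  0.1268] tool [0.2175 0.1664 0.3896]
spoon_gouge_grip 0.68 [ 0.4511 -0.0714  0.355 ] tool [0.0049 0.0021 0.1612]
spoon_gouge_grip 0.6 [ 6.413e-01  1.669e-01 -6.000e-04] tool [ 0.1939 -0.2368  0.517 ]
v_tool_grip 0.65 [ 0.4889 -0.2565  0.2373] tool [0.0432 0.1871 0.2789]
t 58.65 pos [ 0.446  -0.0693  0.5162] R [[1.0, -0.003, 0.001], [-0.003, -1.0, 0.0], [0.001, -0.0, -1.0]] grip 0.187 gf 40.01423028646968 F [-0.4  0.4 -1.6]
veiner_grip 0.67 [ 0.6995 -0.2386  0.2177] tool [0.2537 0.1685 0.2988]
veiner_grip 0.66 [ 0.652  -0.2373  0.0053] tool [0.2059 0.1674 0.5111]
veiner_grip 0.66 [ 0.5989 -0.2493  0.0046] tool [0.1529 0.1796 0.5118]
t 58.85 pos [ 0.446  -0.0693  0.5162] R [[1.0, -0.003, 0.001], [-0.003, -1.0, 0.0], [0.001, -0.0, -1.0]] grip 0.182 gf 40.013579222140834 F [ 0.8 -0.3 -2.2]
mount [ 0.075 -0.001  0.031] cam fwd [-0.29  0.   -0.96]
spoon_gouge_butt 0.58 [ 0.4472 -0.0692  0.3514] tool [ 1.000e-03 -1.000e-04  1.648e-01]
```

move_arm --plan '[0.02,-0.04,0,0.02,0.01,-0.01,0.0,0.04,-0.08,0,0.05,0.03,-0.01,0.0,0.05,-0.1,0,0.08,0.055,-0.01,0.0,0.05,-0.1,0,0.11,0.085,-0.01,0.0,0.05,-0.1,0,0.135,0.115,-0.01,0.0,0.05,-0.1,0,0.155,0.145,-0.01,0.0,0.05,-0.1,0,0.163,0.172,-0.01,0.0,0.05,-0.1,0,0.163,0.187,-0.01,0.0,0.05,-0.1,0,0.163,0.187,-0.01,0.0,0.05,-0.1,0,0.163,0.187,-0.01,0.0]'

```text
clock: 60.25
position: [0.6082, -0.2556, 0.5269]
ee_rot: [0.998, -0.001, -0.049, -0.025]
ft_force: [-1.3, 0.7, -2.2]
grip_width: 0.187
grasp_force: 40.0
```

```bash
python3 b.py scene s11 spoon_gouge_butt spoon_gouge_grip pocket_b;python3 b.py top - spoon_gouge_butt pocket_b; python3 b.py wrist w11 spoon_gouge_butt spoon_gouge_grip pocket_b; python3 -c "
import cv2;a=cv2.imread('pics/s11.png')[60:260,240:480];b=cv2.imread('pics/w11.png');cv2.imwrite('pics/c11.png',cv2.hconcat([cv2.resize(a,(480,400)),cv2.resize(b[:,160:480],(320,400))]))"
```

```text
t 60.25 pos [ 0.6082 -0.2556  0.5269] R [[0.995, -0.004, -0.098], [0.001, -0.999, 0.05], [-0.098, -0.05, -0.994]] grip 0.187 gf 39.95240325923078 F [-1.3  0.7 -2.2]
spoon_gouge_grip 0.79 [ 0.5959 -0.25    0.3628] tool [0.0038 0.0027 0.1645]
pocket_b 0.82 [ 0.5296 -0.2553  0.0022] tool [-0.0269  0.0264  0.5292]
pocket_b 0.71 [ 0.6609 -0.2426  0.0069] tool [0.1034 0.0129 0.5123]
pocket_b 0.67 [ 0.5957 -0.2532  0.0092] tool [0.0383 0.0237 0.5159]
t 60.45 pos [ 0.6083 -0.2559  0.5268] R [[0.995, -0.005, -0.098], [0.0, -0.999, 0.05], [-0.098, -0.05, -0.994]] grip 0.188 gf 39.939307775348425 F [-0.2  0.8 -1.6]
spoon_gouge_butt 0.72 [ 0.5955 -0.2495  0.1246] tool [0.0268 0.0136 0.4013]
spoon_gouge_butt 0.44 [ 0.5038  0.1568 -0.0015] tool [-0.052  -0.3855  0.556 ]
pocket_b 0.94 [ 0.5302 -0.2554  0.0045] tool [-0.0264  0.0257  0.5269]
pocket_b 0.81 [ 0.6626 -0.24    0.0068] tool [0.1051 0.0096 0.5124]
pocket_b 0.6 [ 0.5972 -0.2504  0.0022] tool [0.0404 0.0206 0.5229]
t 60.6 pos [ 0.6084 -0.2565  0.5265] R [[0.995, -0.005, -0.098], [-0.0, -0.999, 0.05], [-0.098, -0.05, -0.994]] grip 0.187 gf 39.93830235209316 F [ 0.4 -0.1 -1.4]
mount [ 0.075 -0.001  0.031] cam fwd [-0.38  0.05 -0.92]
spoon_gouge_butt 0.77 [ 0.5962 -0.2527  0.1244] tool [0.0274 0.0163 0.401 ]
spoon_gouge_grip 0.74 [ 0.5927 -0.2476  0.3626] tool [ 0.0005 -0.0006  0.1649]
spoon_gouge_grip 0.3 [ 0.5339 -0.253   0.0045] tool [-0.0227  0.0229  0.5264]
pocket_b 0.61 [ 0.5993 -0.2475  0.0082] tool [0.042  0.0168 0.5166]
pocket_b 0.58 [ 0.6625 -0.2419  0.0056] tool [0.1052 0.0111 0.5132]
pocket_b 0.57 [ 0.5312 -0.2495  0.0055] tool [-0.0256  0.0194  0.5258]
```

View pics/c11.png

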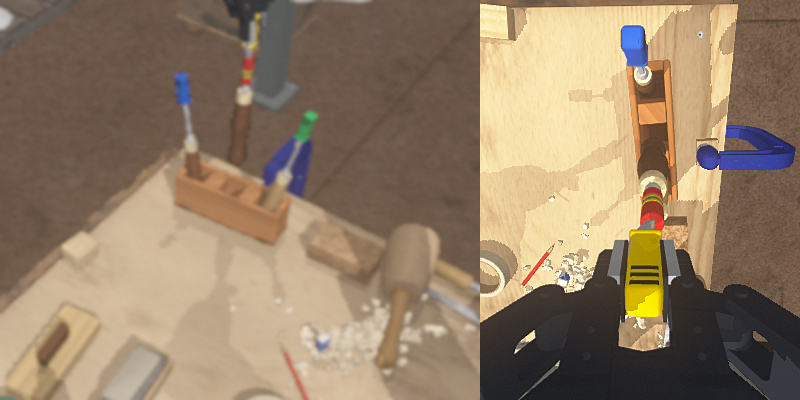

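The spoon gouge hangs plumb over the middle pocket; the other two tools lean away from it. I lower it.

move_arm --plan '[0,0,0,0.002,0.001,0.02,0.0,0,0,0,0.004,0.002,0.04,0.0,0,0,0,0.005,0.003,0.052,0.0,0,0,0,0.006,0.003,0.06,0.0,0,0,0,0.007,0.004,0.07,0.0,0,0,0,0.008,0.004,0.08,0.0,0,0,0,0.009,0.005,0.09,0.0,0,0,0,0.01,0.005,0.1,0.0,0,0,0,0.011,0.006,0.108,0.0,0,0,0,0.011,0.006,0.114,0.0,0,0,0,0.011,0.006,0.114,0.0]'

```text
clock: 62.18
position: [0.608, -0.2571, 0.4113]
ee_rot: [0.998, -0.002, -0.05, -0.025]
ft_force: [0.6, 0.1, -1.6]
grip_width: 0.191
grasp_force: 39.9
```

```bash
python3 b.py scene - spoon_gouge_grip;python3 b.py wrist - spoon_gouge_grip
```

```text
t 62.17 pos [ 0.608  -0.2571  0.4113] R [[0.995, -0.006, -0.099], [-0.001, -0.999, 0.05], [-0.099, -0.05, -0.994]] grip 0.191 gf 39.94988430174999 F [ 0.6  0.1 -1.6]
spoon_gouge_grip 0.53 [ 0.5973 -0.2514  0.2457] tool [0.0057 0.0026 0.1659]
t 62.27 pos [ 0.6081 -0.2571  0.412 ] R [[0.995, -0.006, -0.098], [-0.001, -0.999, 0.05], [-0.098, -0.05, -0.994]] grip 0.183 gf 39.949325567577034 F [-0.9 -0.9 -1.2]
mount [ 0.075 -0.001  0.031] cam fwd [-0.38  0.05 -0.92]
spoon_gouge_grip 0.76 [ 0.5898 -0.2477  0.2511] tool [-0.0024 -0.0013  0.1622]
spoon_gouge_grip 0.47 [ 0.6947 -0.2358  0.2261] tool [ 0.1044 -0.0124  0.1773]
```

move_arm --plan '[0,0,0,0,0,0.003,0.0,0,0,0,0,0,0.005,0.0,0,0,0,0,0,0.005,0.02,0,0,0,0,0,0.005,0.045,0,0,0,0,0,0.005,0.05,0,0,0,0,0,-0.03,0.05,0,0,0,0,0,-0.08,0.05,0,0,0,0,0,-0.13,0.05,0,0,0,0,0,-0.15,0.05,0,0,0,0,0,-0.15,0.05]'

```text
clock: 63.62
position: [0.6231, -0.2643, 0.5619]
ee_rot: [0.999, -0.001, -0.048, -0.025]
ft_force: [0.2, 0.0, -1.3]
grip_width: 0.589
grasp_force: 0.0
```

```bash
python3 b.py scene - spoon_gouge_grip veiner_grip v_tool_grip;python3 b.py top - spoon_gouge_grip oilstone slip_stone lid lid_rib s:slip_stone:0.045 s:lid:0.023 s:oilstone:0.034
```

```text
t 63.62 pos [ 0.6231 -0.2643  0.5619] R [[0.995, -0.005, -0.096], [-0.0, -0.999, 0.05], [-0.096, -0.05, -0.994]] grip 0.589 gf 0.0 F [ 0.2  0.  -1.3]
spoon_gouge_grip 0.94 [ 0.62   -0.2566  0.2432] tool [0.0276 0.0081 0.3175]
v_tool_grip 0.68 [ 0.4905 -0.2575  0.2371] tool [-0.1007  0.01    0.3359]
t 63.83 pos [ 0.6229 -0.2647  0.5592] R [[0.995, -0.005, -0.101], [-0.0, -0.999, 0.051], [-0.101, -0.05, -0.994]] grip 0.582 gf 0.0 F [ 0.8 -0.2 -0.3]
spoon_gouge_grip 0.63 [ 0.6165 -0.2545  0.2379] tool [0.026  0.006  0.3204]
spoon_gouge_grip 0.59 [ 0.5042  0.1564 -0.0042] tool [-0.0616 -0.3915  0.5931]
oilstone 0.93 [0.5084 0.1558 0.0009] tool [-0.0579 -0.3912  0.5875]
oilstone 0.34 [ 0.5986 -0.2528  0.0026] tool [0.0319 0.0163 0.556 ]
slip_stone 0.6 [0.5102 0.1442 0.0345] tool [-0.0594 -0.3813  0.5534]
lid 0.72 [ 0.6381  0.1647 -0.0021] tool [ 0.0715 -0.4007  0.578 ]
lid_rib 0.89 [0.6368 0.1678 0.0346] tool [ 0.0665 -0.4056  0.5417]
sil slip_stone 0.69 ctr 511.0 142.1 size 42.6 101.5 ang 5.5 pixctr [268. 211.]
sil slip_stone 0.65 ctr 512.2 -291.2 size 112.5 26.8 ang 62.4 pixctr [442. 211.]
sil lid 0.62 ctr 637.9 164.7 size 66.8 167.5 ang 7.2 pixctr [261. 163.]
sil oilstone 0.57 ctr 504.7 155.0 size 64.0 163.4 ang 7.8 pixctr [270. 213.]
```

All three tools stand. Next is the slip stone: I compute the turn and shift to it.

```bash
cat > g.py <<'E'
import sys
from h import *
x,y,z,yaw=map(float,sys.argv[1:5])  # yaw deg = world angle of tool x
o=manip.get_obs();C=R.from_quat(o['ee_rot']);a=np.radians(yaw)
t=R.from_matrix(np.array([[np.cos(a),np.sin(a),0],[np.sin(a),-np.cos(a),0],[0,0,-1]]))
print(np.round((C.inv()*t).as_rotvec(),3),np.round(C.inv().apply(np.array([x,y,z])-o['position']),4),np.round(o['joint_pos'],2))
E
python3 g.py .511 .143 .36 -84.5; python3 g.py .511 .143 .48 -84.5
```

```text
[0.032 0.117 1.47 ] [-0.0917 -0.3964  0.231 ] [ 0.71  0.57 -0.71  0.9   0.33  1.88 -1.42]
[0.032 0.117 1.47 ] [-0.1036 -0.4024  0.1117] [ 0.71  0.57 -0.71  0.9   0.33  1.88 -1.42]
```

move_arm --plan '[0.004,0.014,0.17,-0.012,-0.045,0.01,0.06,0.008,0.028,0.34,-0.024,-0.09,0.02,0.06,0.012,0.04,0.51,-0.036,-0.14,0.03,0.06,0.016,0.054,0.68,-0.05,-0.19,0.05,0.06,0.02,0.068,0.85,-0.06,-0.24,0.07,0.06,0.023,0.08,1.02,-0.07,-0.29,0.1,0.06,0.026,0.095,1.19,-0.08,-0.34,0.14,0.06,0.029,0.108,1.36,-0.09,-0.38,0.19,0.06,0.032,0.117,1.47,-0.092,-0.396,0.231,0.06,0.032,0.117,1.47,-0.092,-0.396,0.231,0.06,0.032,0.117,1.47,-0.092,-0.396,0.231,0.06,0.032,0.117,1.47,-0.092,-0.396,0.231,0.06]'

```text
clock: 65.78
position: [0.5622, 0.0479, 0.3676]
ee_rot: [0.852, -0.513, -0.098, 0.037]
ft_force: [0.3, -0.6, -2.3]
grip_width: 0.705
grasp_force: 0.0
```

```bash
python3 b.py wrist - slip_stone oilstone s:slip_stone:0.045; python3 g.py .511 .143 .36 -84.5
```

```text
t 65.78 pos [0.5622 0.0479 0.3676] R [[0.455, -0.867, -0.204], [-0.881, -0.471, 0.037], [-0.128, 0.163, -0.978]] grip 0.705 gf 0.0 F [ 0.3 -0.6 -2.3]
mount [ 0.074 -0.001  0.031] cam fwd [-0.33  0.29 -0.9 ]
slip_stone 0.96 [0.5072 0.1458 0.0343] tool [-0.0686 -0.0529  0.3409]
oilstone 0.78 [ 0.5063  0.1591 -0.0037] tool [-0.0758 -0.0645  0.3787]
sil slip_stone 0.67 ctr 511.2 143.0 size 40.8 100.9 ang 5.8 pixctr [281. 233.]
[0.188 0.095 0.395] [-0.1057 -0.0016  0.0219] [-0.79  0.38  0.82  1.62 -0.3   1.47 -2.57]
```

```bash
python3 g.py .511 .143 .36 20; python3 g.py .511 .143 .36 95.5
```

```text
[ 0.044  0.224 -1.421] [-0.1057 -0.0016  0.0219] [-0.79  0.38  0.82  1.62 -0.3   1.47 -2.57]
[-0.131  0.262 -2.731] [-0.1057 -0.0016  0.0219] [-0.79  0.38  0.82  1.62 -0.3   1.47 -2.57]
```

move_arm --plan '[0.005,0.03,-0.18,-0.02,0,0,0.06,0.01,0.06,-0.36,-0.04,0,0.005,0.06,0.017,0.085,-0.54,-0.06,0,0.01,0.06,0.022,0.11,-0.71,-0.08,0,0.015,0.06,0.028,0.14,-0.89,-0.1,-0.001,0.02,0.06,0.033,0.17,-1.07,-0.106,-0.002,0.022,0.06,0.039,0.2,-1.25,-0.106,-0.002,0.022,0.06,0.044,0.224,-1.421,-0.106,-0.002,0.022,0.06,0.044,0.224,-1.421,-0.106,-0.002,0.022,0.06]'

```text
clock: 67.1
position: [0.512, 0.1408, 0.3614]
ee_rot: [0.985, 0.17, 0.001, -0.001]
ft_force: [-0.6, 0.1, 0.5]
grip_width: 0.701
grasp_force: 0.0
```

```bash
python3 g.py .511 .143 .36 95.5
```

```text
[ 1.000e-03 -4.000e-03 -1.325e+00] [-0.0002 -0.0025  0.0014] [-0.88  0.16  0.58  1.8  -0.1   1.21 -1.5 ]
```

move_arm --plan '[0,0,-0.18,0,-0.002,0,0.06,0,0,-0.36,0,-0.002,0,0.06,0,0,-0.54,0,-0.002,0,0.06,0,0,-0.72,0,-0.002,0,0.06,0,0,-0.9,0,-0.002,0,0.06,0,0,-1.08,0,-0.002,0,0.06,0,0,-1.25,0,-0.002,0,0.06,0,0,-1.325,0,-0.002,0,0.06,0,0,-1.325,0,-0.002,0,0.06]'

```text
clock: 68.22
position: [0.5111, 0.1436, 0.3606]
ee_rot: [0.673, 0.74, 0.001, 0.0]
ft_force: [0.3, 0.4, -1.0]
grip_width: 0.704
grasp_force: 0.0
```

```bash
python3 b.py wrist - slip_stone oilstone s:slip_stone:0.045; python3 g.py .511 .143 .208 95.7
```

```text
t 68.22 pos [0.5111 0.1436 0.3606] R [[-0.094, 0.996, 0.001], [0.996, 0.094, 0.001], [0.001, 0.001, -1.0]] grip 0.704 gf 0.0 F [ 0.3  0.4 -1. ]
mount [0.076 0.    0.031] cam fwd [ 0.03 -0.29 -0.96]
slip_stone 0.65 [0.5091 0.1439 0.0365] tool [ 1.000e-04 -2.400e-03  3.241e-01]
sil slip_stone 0.71 ctr 509.3 147.5 size 40.7 99.4 ang 5.1 pixctr [318. 180.]
[ 0.001 -0.001 -0.003] [-1.400e-03 -1.000e-04  1.521e-01] [-0.78  0.16  0.47  1.79 -0.08  1.21 -0.2 ]
```

move_arm --plan '[0,0,0,0,-0.001,0.05,0.06,0,0,0,0,-0.001,0.1,0.06,0,0,0,0,-0.001,0.13,0.06,0,0,0,0,-0.001,0.145,0.06,0,0,0,0,-0.001,0.152,0.06,0,0,0,0,-0.001,0.152,0.06,0,0,0,0,-0.001,0.152,0.0,0,0,0,0,-0.001,0.152,0.0,0,0,0,0,-0.001,0.152,0.0,0,0,0,0,-0.001,0.152,0.0,0,0,0,0,-0.001,0.152,0.0]' --squeeze 40

```text
clock: 69.8
position: [0.5103, 0.1448, 0.2092]
ee_rot: [0.671, 0.741, 0.001, 0.0]
ft_force: [-0.5, -0.5, 5.5]
grip_width: 0.451
grasp_force: 40.4
```

move_arm --plan '[0,0,0,0,0,-0.02,0.0,0,0,0,0,0,-0.06,0.0,0,0,0,-0.03,0.002,-0.09,0.0,0,0,0,-0.07,0.005,-0.09,0.0,0,0,0,-0.11,0.008,-0.09,0.0,0,0,0,-0.15,0.011,-0.08,0.0,0,0,0,-0.177,0.012,-0.06,0.0,0,0,0,-0.177,0.012,-0.03,0.0,0,0,0,-0.177,0.012,0.0,0.0,0,0,0,-0.177,0.012,0.015,0.0,0,0,0,-0.177,0.012,0.025,0.0,0,0,0,-0.177,0.012,0.025,0.0]'

```text
clock: 71.3
position: [0.5394, -0.0302, 0.1829]
ee_rot: [0.671, 0.741, 0.0, -0.0]
ft_force: [-0.5, -0.4, -0.4]
grip_width: 0.451
grasp_force: 40.7
```

```bash
python3 b.py scene - slip_stone oilstone; python3 b.py top - oilstone s:slip_stone:0.02 s:oilstone:0.034
```

```text
t 71.3 pos [ 0.5394 -0.0302  0.1829] R [[-0.099, 0.995, 0.0], [0.995, 0.099, 0.001], [0.001, 0.0, -1.0]] grip 0.451 gf 40.6748503446579 F [-0.5 -0.4 -0.4]
slip_stone 0.81 [ 0.5411 -0.0354  0.0107] tool [-0.0054  0.0011  0.1722]
oilstone 0.89 [ 5.090e-01  1.595e-01 -1.000e-04] tool [ 0.1917 -0.0114  0.1831]
t 71.45 pos [ 0.5397 -0.0303  0.1837] R [[-0.099, 0.995, 0.002], [0.995, 0.099, 0.001], [0.001, 0.002, -1.0]] grip 0.454 gf 40.67444086074829 F [-1.  -0.2  0.1]
sil oilstone 0.73 ctr 615.4 301.0 size 85.1 90.6 ang 0.2 pixctr [209. 170.]
sil oilstone 0.72 ctr 505.3 155.2 size 64.0 162.0 ang 5.8 pixctr [265. 214.]
```

move_arm --plan '[0,0,0,0,0,0.004,0.0,0,0,0,0,0,0.007,0.0,0,0,0,0,0,0.007,0.0,0,0,0,0,0,0.007,0.045,0,0,0,0,0,0.007,0.06,0,0,0,0,0,0.007,0.06,0,0,0,0,0,-0.03,0.06,0,0,0,0,0,-0.09,0.06,0,0,0,0,0,-0.14,0.06,0,0,0,0,0,-0.18,0.06,0,0,0,0,0,-0.18,0.06]'

```text
clock: 73.03
position: [0.54, -0.0307, 0.3658]
ee_rot: [0.671, 0.741, 0.003, 0.001]
ft_force: [-0.5, 1.0, 0.6]
grip_width: 0.704
grasp_force: 0.0
```

```bash
python3 b.py wrist - slip_stone; python3 b.py top - lid lid_rib oilstone s:lid:0.023 s:lid_rib:0.049 s:oilstone:0.034; python3 g.py .638 .1655 .36 97
```

```text
t 73.03 pos [ 0.54   -0.0307  0.3658] R [[-0.099, 0.995, 0.006], [0.995, 0.099, 0.002], [0.001, 0.006, -1.0]] grip 0.704 gf 0.0 F [-0.5  1.   0.6]
mount [0.076 0.    0.031] cam fwd [ 0.04 -0.29 -0.96]
slip_stone 0.77 [ 0.5408 -0.0305  0.0029] tool [-3.000e-04 -1.300e-03  3.629e-01]
t 73.12 pos [ 0.5391 -0.0304  0.3625] R [[-0.099, 0.995, 0.0], [0.995, 0.099, 0.001], [0.001, 0.0, -1.0]] grip 0.704 gf 0.0 F [-0.2 -0.3 -0.3]
lid 0.94 [ 0.6359  0.1669 -0.0022] tool [0.1863 0.1157 0.3649]
lid_rib 0.83 [0.6377 0.1706 0.0339] tool [0.1899 0.118  0.3288]
lid_rib 0.54 [ 0.533  -0.2549  0.0046] tool [-0.2232 -0.0285  0.3577]
oilstone 0.71 [0.5052 0.1566 0.0009] tool [ 0.189  -0.0153  0.3617]
oilstone 0.26 [ 0.7496 -0.0202  0.0057] tool [-0.0112  0.2103  0.3568]
sil lid 0.66 ctr 636.2 164.9 size 68.1 166.5 ang 8.0 pixctr [263. 164.]
sil lid 0.42 ctr 743.2 -22.6 size 50.6 46.5 ang 82.0 pixctr [336. 122.]
sil lid_rib 0.64 ctr 631.8 160.4 size 66.6 163.2 ang 8.3 pixctr [262. 163.]
sil oilstone 0.96 ctr 506.2 155.5 size 62.9 162.9 ang 6.9 pixctr [265. 215.]
sil oilstone 0.48 ctr 713.1 -268.8 size 24.9 144.1 ang 60.4 pixctr [434. 132.]
[-0.001 -0.001 -0.023] [0.1852 0.1178 0.0021] [-0.56  0.18  0.6   1.77 -0.11  1.22  0.17]
```

move_arm --plan '[0,0,-0.02,0.04,0.025,0,0.045,0,0,-0.035,0.08,0.05,0,0.045,0,0,-0.035,0.12,0.075,0,0.045,0,0,-0.035,0.16,0.1,0,0.045,0,0,-0.035,0.185,0.117,0,0.045,0,0,-0.035,0.185,0.117,0,0.045,0,0,-0.035,0.185,0.117,0,0.045]'

```text
clock: 74.35
position: [0.6372, 0.1643, 0.3626]
ee_rot: [0.658, 0.753, -0.0, -0.0]
ft_force: [0.0, -0.3, 0.2]
grip_width: 0.532
grasp_force: 0.0
```

```bash
python3 b.py wrist w12 lid lid_rib oilstone s:lid:0.023 s:oilstone:0.027 s:lid_rib:0.049
```

```text
t 74.35 pos [0.6372 0.1643 0.3626] R [[-0.133, 0.991, -0.0], [0.991, 0.133, -0.0], [-0.0, -0.0, -1.0]] grip 0.532 gf 0.0 F [ 0.  -0.3  0.2]
mount [0.076 0.    0.031] cam fwd [ 0.04 -0.29 -0.96]
lid 0.66 [0.6409 0.174  0.0034] tool [0.0091 0.005  0.3591]
lid_rib 0.62 [0.6366 0.1668 0.0383] tool [ 2.600e-03 -2.000e-04  3.243e-01]
oilstone 0.56 [ 0.5073  0.1608 -0.0017] tool [ 0.0139 -0.1291  0.3643]
sil lid 0.81 ctr 638.8 169.5 size 63.6 165.4 ang 8.4 pixctr [321. 166.]
sil oilstone 0.66 ctr 511.4 164.5 size 65.8 159.8 ang 7.0 pixctr [192. 161.]
sil lid_rib 0.67 ctr 637.6 175.9 size 59.1 152.9 ang 8.1 pixctr [320. 170.]
```

View pics/w12.png

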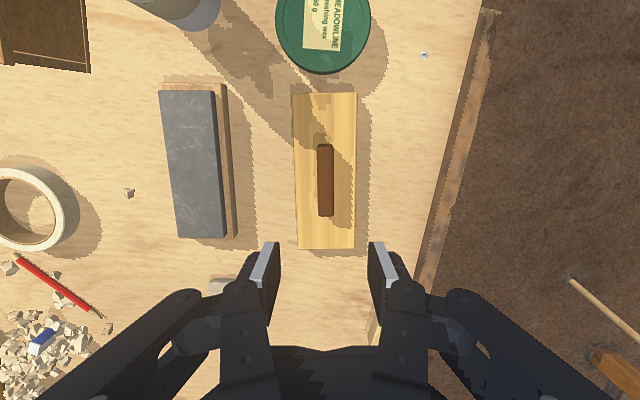

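The lid lies at (324,170) with its rib at (325,180), and the bare oilstone is at (192,163), clear of the slip stone. I refine both from this frame by colour segmentation.

```bash
cat > st.py <<'E'
from h import *
def rect(p,T,m,z):
    m=cv2.morphologyEx(m.astype(np.uint8)*255,cv2.MORPH_OPEN,np.ones((5,5)))
    c=max(cv2.findContours(m,0,2)[0],key=cv2.contourArea)[:,0,:]
    w=np.array([ray(p,T,u+.0,v,z)[:2] for u,v in c],np.float32)*1000
    (a,b),(s,t),an=cv2.minAreaRect(w); return np.round([a,b,s,t,an],1)
def stone(p,T):
    h=cv2.cvtColor(p['color'],cv2.COLOR_RGB2HSV)
    m=(h[...,1]<60)&(h[...,2]>40)&(h[...,2]<170)
    r=manip.silhouettes(p,'oilstone')
    return rect(p,T,m&cv2.dilate(r[0]['pixels'].astype(np.uint8),np.ones((5,5))).astype(bool),.034)
if __name__=='__main__':
    o=state();p=manip.camera('wrist');T=tw(p,o)
    print('stone',stone(p,T))
    r=manip.silhouettes(p,'lid')[0]['pixels'];h=cv2.cvtColor(p['color'],cv2.COLOR_RGB2HSV)
    rib=r&(h[...,2]<110)
    print('lid',rect(p,T,r,.023)); print('rib',rect(p,T,rib,.049))
    for q in ((317,144),(333,144),(333,216),(317,216)): print(ray(p,T,*q,.049))
    p=manip.camera('top');print('top stone',stone(p,tw(p)))
E
python3 st.py
```

```text
t 74.7 pos [0.6372 0.1648 0.3632] R [[-0.133, 0.991, 0.001], [0.991, 0.133, 0.001], [0.001, 0.001, -1.0]] grip 0.527 gf 0.0 F [-0.1  0.4 -0.3]
stone [508.7 163.   52.6 147.6   6.9]
lid [638.2 169.7  64.6 165.8   8.2]Traceback (most recent call last):
  File "st.py", line 17, in <module>
    print('lid',rect(p,T,r,.023)); print('rib',rect(p,T,rib,.049))
                                               ~~~~^^^^^^^^^^^^^^
  File "st.py", line 4, in rect
    c=max(cv2.findContours(m,0,2)[0],key=cv2.contourArea)[:,0,:]
      ~~~^^^^^^^^^^^^^^^^^^^^^^^^^^^^^^^^^^^^^^^^^^^^^^^^
ValueError: max() iterable argument is empty
```

move_arm --plan '[0,0,-0.01,0.003,0,0.05,0.045,0,0,-0.01,0.003,0,0.1,0.045,0,0,-0.01,0.003,0,0.14,0.045,0,0,-0.01,0.003,0,0.155,0.045,0,0,-0.01,0.003,0,0.162,0.045,0,0,-0.01,0.003,0,0.162,0.045,0,0,-0.01,0.003,0,0.162,0.0,0,0,-0.01,0.003,0,0.162,0.0,0,0,-0.01,0.003,0,0.162,0.0,0,0,-0.01,0.003,0,0.162,0.0,0,0,-0.01,0.003,0,0.162,0.0]' --squeeze 60

```text
clock: 76.22
position: [0.6375, 0.1684, 0.2024]
ee_rot: [0.654, 0.756, 0.001, 0.0]
ft_force: [-0.9, 0.5, 5.5]
grip_width: 0.17
grasp_force: 59.6
```

```bash
python3 b.py top - lid oilstone s:lid:0.023; python3 - <<'E'
from st import *
p=manip.camera('top');print('top stone',stone(p,tw(p)))
o=manip.get_obs();p=manip.camera('wrist');T=tw(p,o);print('w stone',stone(p,T))
E
```

```text
t 76.22 pos [0.6375 0.1684 0.2024] R [[-0.144, 0.99, 0.002], [0.99, 0.144, 0.002], [0.001, 0.003, -1.0]] grip 0.17 gf 59.57943499088287 F [-0.9  0.5  5.5]
lid 0.98 [6.378e-01 1.651e-01 2.000e-04] tool [-0.0036 -0.0007  0.2022]
oilstone 0.89 [ 0.5069  0.158  -0.0006] tool [ 0.0082 -0.1313  0.2026]
sil lid 0.78 ctr 642.8 120.7 size 68.3 81.4 ang 6.6 pixctr [278. 162.]
sil lid 0.69 ctr 538.1 -30.5 size 41.0 100.5 ang 5.7 pixctr [336. 203.]
top stone [508.5 135.9  48.4 101.8   6.9]
w stone [511.4 163.1  56.9 148.    7. ]
```

move_arm --plan '[0,0,0,0,0,-0.02,0.0,0,0,0,0,0,-0.06,0.0,0,0,0,0,0,-0.09,0.0,0,0,0.012,0.003,-0.03,-0.1,0.0,0,0,0.024,0.006,-0.06,-0.1,0.0,0,0,0.024,0.008,-0.09,-0.1,0.0,0,0,0.024,0.01,-0.115,-0.1,0.0,0,0,0.024,0.011,-0.13,-0.1,0.0,0,0,0.024,0.011,-0.13,-0.09,0.0,0,0,0.024,0.011,-0.13,-0.09,0.0]'

```text
clock: 77.88
position: [0.507, 0.1604, 0.2903]
ee_rot: [0.663, 0.748, -0.0, -0.0]
ft_force: [-0.3, 0.3, -1.6]
grip_width: 0.171
grasp_force: 59.0
```

```bash
python3 b.py scene - lid oilstone; python3 b.py top - lid oilstone s:lid:0.113; python3 b.py wrist w13 lid oilstone
```

```text
t 77.88 pos [0.507  0.1604 0.2903] R [[-0.12, 0.993, -0.0], [0.993, 0.12, 0.0], [0.0, -0.0, -1.0]] grip 0.171 gf 59.02986288070679 F [-0.3  0.3 -1.6]
lid 0.89 [0.5079 0.1612 0.0871] tool [0.0007 0.0011 0.2032]
oilstone 0.55 [ 0.5092  0.161  -0.0021] tool [2.000e-04 2.300e-03 2.923e-01]
t 78.03 pos [0.5073 0.1604 0.2908] R [[-0.12, 0.993, 0.0], [0.993, 0.12, 0.0], [0.0, 0.0, -1.0]] grip 0.175 gf 59.030157923698425 F [-0.4 -1.  -2.1]
lid 0.82 [0.5064 0.1552 0.0868] tool [-0.0051 -0.0016  0.204 ]
lid 0.73 [0.5058 0.1584 0.1221] tool [-0.0018 -0.0017  0.1687]
lid 0.71 [ 0.6159  0.3075 -0.0017] tool [0.1331 0.1253 0.2926]
oilstone 0.38 [ 5.045e-01  1.562e-01 -3.000e-04] tool [-0.0038 -0.0034  0.2911]
sil lid 0.69 ctr 512.6 113.7 size 64.0 85.4 ang 7.4 pixctr [274. 211.]
t 78.22 pos [0.507  0.1604 0.2909] R [[-0.12, 0.993, 0.0], [0.993, 0.12, 0.001], [0.001, 0.001, -1.0]] grip 0.171 gf 59.02958393096924 F [ 0.1  0.2 -2. ]
mount [0.076 0.    0.031] cam fwd [ 0.04 -0.29 -0.96]
lid 0.74 [0.5112 0.1648 0.0903] tool [0.0037 0.0046 0.2006]
```

View pics/w13.png

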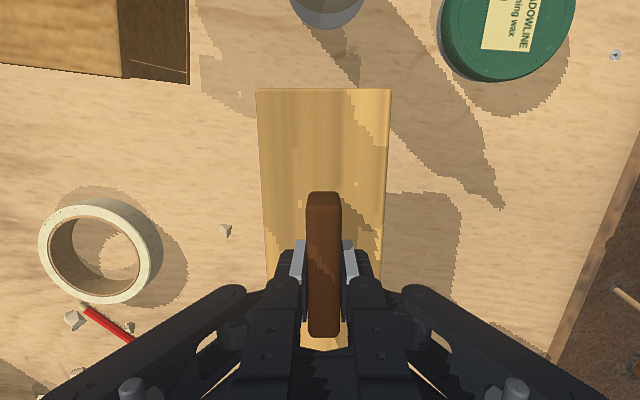

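The lid is held level over the oilstone, and both cameras agree it is centred to about 1 mm. I lower it gently.

move_arm --plan '[0,0,0,0,0,0.02,0.0,0,0,0,0,0,0.035,0.0,0,0,0,0,0,0.045,0.0,0,0,0,0,0,0.05,0.0,0,0,0,0,0,0.053,0.0,0,0,0,0,0,0.056,0.0,0,0,0,0,0,0.058,0.0,0,0,0,0,0,0.058,0.0]'

```text
clock: 79.38
position: [0.5067, 0.1605, 0.2329]
ee_rot: [0.663, 0.748, 0.0, -0.0]
ft_force: [0.1, -0.5, -1.2]
grip_width: 0.173
grasp_force: 59.0
```

No contact force, so the rim is past the stone's top edge. I continue down.

move_arm --plan '[0,0,0,0,0,0.003,0.0,0,0,0,0,0,0.006,0.0,0,0,0,0,0,0.008,0.0,0,0,0,0,0,0.0095,0.0,0,0,0,0,0,0.0105,0.0,0,0,0,0,0,0.0105,0.0]'

```text
clock: 80.12
position: [0.5067, 0.1605, 0.2224]
ee_rot: [0.663, 0.748, 0.0, -0.0]
ft_force: [0.7, 0.6, -0.5]
grip_width: 0.176
grasp_force: 59.0
```

move_arm --plan '[0,0,0,0,0,0.001,0.0,0,0,0,0,0,0.002,0.0,0,0,0,0,0,0.002,0.0]'

```text
clock: 80.5
position: [0.5069, 0.1604, 0.2222]
ee_rot: [0.663, 0.748, 0.001, -0.001]
ft_force: [-10.5, -3.5, 23.8]
grip_width: 0.169
grasp_force: 62.5
```

Firm contact came exactly at the seated height. I back off the preload, release and retreat.

move_arm --plan '[0,0,0,0,0,-0.0015,0.0,0,0,0,0,0,-0.0015,0.0,0,0,0,0,0,-0.0015,0.02,0,0,0,0,0,-0.0015,0.045,0,0,0,0,0,-0.0015,0.05,0,0,0,0,0,-0.03,0.05,0,0,0,0,0,-0.08,0.05,0,0,0,0,0,-0.13,0.05,0,0,0,0,0,-0.18,0.05,0,0,0,0,0,-0.2,0.05,0,0,0,0,0,-0.2,0.05]'

```text
clock: 81.88
position: [0.5069, 0.1603, 0.4217]
ee_rot: [0.663, 0.748, 0.002, 0.0]
ft_force: [1.2, -0.2, -0.2]
grip_width: 0.586
grasp_force: 0.0
```

```bash
python3 b.py scene s14 lid oilstone slip_stone veiner_grip v_tool_grip spoon_gouge_grip wax_tin offcut_3 sanding_block| grep -v ' 0\.[12]'; python3 b.py top t14 lid lid_rib s:lid:0.043 s:oilstone:0.02 slip_stone veiner_grip v_tool_grip spoon_gouge_grip; python3 b.py wrist - lid lid_rib s:lid:0.043
```

```text
oilstone 0.55 [ 5.078e-01  1.599e-01 -2.000e-04] tool [-0.0014 -0.0005  0.4219]
offcut_3 0.35 [ 0.5378 -0.0367  0.0015] tool [-0.2002  0.0058  0.4197]
sanding_block 0.91 [ 0.3874 -0.2776 -0.0042] tool [-0.4213 -0.1725  0.4245]
t 82.38 pos [0.5066 0.1603 0.42  ] R [[-0.12, 0.993, -0.0], [0.993, 0.12, 0.0], [0.0, -0.0, -1.0]] grip 0.583 gf 0.0 F [0.8 0.1 0. ]
lid 0.64 [0.5058 0.1596 0.0177] tool [-0.0008 -0.0009  0.4024]
lid 0.47 [ 0.5944 -0.2473  0.0057] tool [-0.4154  0.0383  0.4141]
lid_rib 0.74 [ 5.912e-01 -2.519e-01  1.000e-04] tool [-0.4195  0.0345  0.4197]
lid_rib 0.72 [0.508  0.1585 0.0547] tool [-0.0021  0.0012  0.3653]
lid_rib 0.68 [ 0.3854 -0.28    0.0029] tool [-0.4227 -0.1732  0.4169]
sil lid 0.59 ctr 511.2 133.5 size 66.8 120.5 ang 5.9 pixctr [271. 210.]
sil oilstone 0.21 ctr 601.0 -253.4 size 203.7 75.3 ang 5.2 pixctr [427. 178.]
slip_stone 0.77 [ 5.399e-01 -3.030e-02 -5.000e-04] tool [-0.1934  0.0102  0.4204]
slip_stone 0.41 [0.5042 0.1605 0.0548] tool [ 3.000e-04 -2.300e-03  3.652e-01]
veiner_grip 0.88 [ 0.6965 -0.2383  0.2211] tool [-0.4187  0.1406  0.1987]
v_tool_grip 0.61 [ 0.4896 -0.2574  0.2351] tool [-0.4127 -0.0671  0.1847]
spoon_gouge_grip 0.81 [ 0.6177 -0.2556  0.2383] tool [-0.4263  0.0603  0.1816]
spoon_gouge_grip 0.75 [ 0.6644 -0.241   0.0032] tool [-0.4175  0.1085  0.4166]
t 82.83 pos [0.5067 0.1604 0.4204] R [[-0.12, 0.993, 0.0], [0.993, 0.12, 0.001], [0.001, 0.001, -1.0]] grip 0.58 gf 0.0 F [1.  0.1 0.8]
mount [0.076 0.    0.031] cam fwd [ 0.04 -0.29 -0.96]
lid_rib 0.6 [0.5086 0.16   0.0585] tool [-0.0009  0.0017  0.3619]
sil lid 0.83 ctr 507.3 161.7 size 64.4 165.4 ang 6.9 pixctr [322. 175.]
```

```bash
python3 -c "
from workcell import manip
print(manip.hand_in())"
```

```text
the job is handed in; nothing more can be done
None
```

I handed the job in at about 83 s: all three tools stand handle-down in their pockets, leaning about 5 to 10° against the walls, the slip stone lies flat on the bench, and the lid is fully down on the oilstone. On the way the veiner and the spoon gouge each slipped once from the eased grip and fell to the bench, the veiner across the V-tool, and both were picked up again.

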